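Load the hand tray and hang it on the twin-prong stand

TASK

Put the cold chisel into the grey steel hand tray while the tray stands on the bench. Then swing the tray's wire handle up, lift the tray by it without spilling, and hang it by the handle over both prongs of the stand, so that it hangs still, level and clear of the bench with the chisel in it. Leave the marker, the roll of tape and the rest of the bench as they are.

Things in the scene. Friction and masses are not known exactly. Their poses are not given: they have to be found in the camera images.
- tray: Open grey steel tray, 100 (its x) x 210 mm (its y) outside, loose, 0.38 kg. Origin: centre of its underside. Floor and walls 3 mm thick, walls 42 mm high, inside 94 x 204 mm, so open a gripper only part way in it. At the middle of each short end an ear rises to 64 mm and holds the pivot of the wire handle: its axis runs along y at x = 0, 55 mm above the underside.
- bail (a joint): Swing of the tray's wire handle, rad: 0 = lying level, out over the tray's +x side (away from the robot); pi/2 = upright over the tray; stop at 1.9. Nearly free: let go below upright it falls back to 0, and the tray hangs freely from it.
- bail_mid (a point): Middle of the handle's straight bar, on its axis, 100 mm from the pivot axis. Axes: x from pivot to bar, y along the bar and the tray's y. Bar: 8 mm round wire, straight for 162 mm, with a black rubber grip 12 mm thick, 44 mm long at its middle; side wires at y = +-111 mm run to the pivots. When lying, the bar is 55 mm over the bench and 50 mm outside the tray wall.
- stand: Dark steel stand fixed to the bench: base plate 165 x 150 x 10 mm (x -5 to +160 mm), a post (x +124 to +146 mm), a 110 mm wide crossbar (x +115 to +125 mm) and two round steel prongs that point along its -x, roughly towards the robot. Origin: on the bench, straight below seat; z up. Nothing of it is higher than 249 mm.
- seat (a point): Midway between the prongs, 225 mm over the bench: where the middle of the bar lies when hung; axes as the stand's. Prongs: 10 mm thick, at y = +-40 mm (70 mm free between), from the crossbar sloping down to x = 0, then up to tips at x = -39 mm, 21 mm over this point. The bar must pass over the tips with the tray below the prongs, then be lowered.
- chisel: Cold chisel of plain steel, 163 mm long (its y), 19 mm wide, 18 mm high, lying on the bench, about 0.24 kg. Origin: centre of its underside, at mid-length; the thick eight-sided shank is towards its +y, the thin cutting end towards -y, so it balances near y = +15 mm: grip it there.
- marker: Black and white marker pen, 117 mm long (its y), 19 mm thick, lying on the bench; stays where it is. Origin: centre of its underside.
- tape: Roll of orange tape lying flat, 90 mm in diameter, 25 mm high; stays where it is. Origin: centre of its underside.

How it is judged:
By the outcome, as a careful person would: the job done as asked, in the order asked, and still so for the second after the job is handed in, with the robot touching nothing.
It also fails if it takes over 72 s, if anything falls off the work surface, if the arm or the gripper's body presses on something with over 40 N, if the wrist force passes 120 N, or if a joint passes its speed limit or range.

ROBOT

A 6-joint arm with a two-finger parallel gripper is mounted at the origin on the work surface; the furniture and walls round the work are solid. World frame = base frame: x ahead of the robot, y to its left, z up, the work surface at z = 0. Lengths are in mm, angles in rad, forces in N, time in s.
With the tool pointing down it reaches from about 350 to 975 mm from the base axis. Payload 7.1 kg.
Tool frame: the origin (TCP) lies at the very end of the fingers, on their centre line; the grasp point (between the pads) lies 19 mm behind it; y points along the fingers, x is the direction in which the jaws open and shut, and the axes are right-handed (so a half turn about y gives the same grasp; the last joint's range is limited). The gripper opens to 88 mm and grips with 3 to 60 N. Pads are 20 mm wide; open, the fingers measure 115 mm over their backs; the gripper's body (75 mm by 178 mm) begins 61 mm behind the grasp point.
Start: joints at [-1.303, 0.423, 1.63, -0, 1.089, -0.019], TCP at [176.821, -599.449, 222.675] pointing down, gripper open.
Joint ranges: [-3, 3], [-0.9, 2.11], [0.09, 2.58], [-1.31, 4.45], [0.11, 2.69], [-2.54, 2.54]. Speed limits (rad/s): [2.39, 2.39, 3.01, 3.14, 3.14, 3.14].

INTERFACE

Orientations are given as a rotation vector (axis times angle).
In Python, from workcell import ctrl gives the robot as it stands. The module is installed in compiled form; this text tells all that it offers.
- The arm moves only by the tool carry_out, never from a script. Its arguments are lists of equal length, an entry for each row: "delta_pos": the shift along the tool's x, y, z in cm, a list of three; "rotation": the turn, a rotation vector about the tool's x, y, z in rad, a list of three. In form: {"delta_pos": [[dx, dy, dz], ...], "rotation": [[wx, wy, wz], ...]}. A call has 1 to 12 rows; each row is the pose to reach, as a shift and turn from the pose commanded when the call began, along the tool's axes at that moment; what a row does not reach only later rows make up. A row lasts 1/12 s, in which the tool goes at most 41.7 mm and 7.16 degrees, less where a joint would pass 70% of its speed; a pose out of reach is approached as far as the arm can. A call with a gripper value outside its range is refused whole. "hand" is the closure in counts, from 0 (fully open) to 255 (shut), set as the call begins (left out, the last holds). The fingers move at their own pace and stop on an object; the grip force is fixed at half the most. Time passes only in rows, so rows that repeat a pose let the fingers close. It gives the time, the measured TCP pose, the force and the opening at its end, in the units of the state.
- ctrl.get_obs(): the state, without advancing time (a new reading comes with each control period).
- ctrl.get_image(name): name is "scene" or "top"; returns the picture (420x560x3 uint8, red, green, blue); there is no depth.
- ctrl.camera_info(name): a dict with "fov_y" (degrees; the focal length in pixels is half the picture's height over the tangent of half this angle, whatever the lens; pixels are square), "cx", "cy" (the principal point, pixels), "k1" (the pictures are not rectified: a ray, as slopes to the right and down, at radius r is drawn at 1 + k1 r^2 times it, then the intrinsics apply), "R" (3x3) and "t" (3): a world point X has camera coordinates R X + t. Camera axes: x right, y down, z forward; pixel columns grow to the right and rows downward; lengths in mm; the calibration is good to about 2 mm. A picture is of the moment at which its call begins. camera_info takes no time and is no camera call.
- ctrl.close_job(): hands the job in, once; it reports no verdict.
The state is a dict: "t": time; "qpos": joint angles; "qvel": joint speeds; "joint_torque": joint torques, N m; "ee_pos": TCP position; "orientation": TCP orientation; "ft_force": force on the tool from outside, world axes, zero at the start; "moment": the same for the moment, N m; "width": finger opening in mm.
Only numpy, scipy, OpenCV 4.12 (cv2) and the standard library are available. Lean on these libraries where they do the work, as an engineer would, in place of code of your own. Each camera call takes 0.05 s, during which the arm holds its last target.

## Working session

There is one attempt and no reset: what is moved stays moved. The work goes in short steps, Python scripts to look and compute and a tool call to move; the robot and the scene stay as the last step left them, time stands still between calls to the robot, and variables do not carry over. Pictures are saved under pics/ and viewed, and the job is handed in when it is done.

Besides the shell and the picture viewer there is one more tool, called after "Call:" in YAML: its name, and indented under it one key for each argument. carry_out: Moves the arm, as the interface text tells. Its arguments: {"type":"object","properties":{"delta_pos":{"type":"array","items":{"type":"array","items":{"type":"number"}}},"rotation":{"type":"array","items":{"type":"array","items":{"type":"number"}}},"hand":{"type":"number"}},"required":["delta_pos","rotation"]}

```bash
mkdir -p pics; python3 - <<'E'
from workcell import ctrl
import cv2,numpy as np
for n in("scene","top"):
    cv2.imwrite(f"pics/{n}0.png",ctrl.get_image(n)[:,:,::-1])
    print(n,ctrl.camera_info(n))
print(ctrl.get_obs())
E
```

```text
scene {'fov_y': 54.54716614566036, 'cx': 277.47239626440694, 'cy': 203.7237485723041, 'k1': -0.11714811101095149, 'R': array([[-0.89924583, -0.43736459,  0.00831612],
       [-0.32071508,  0.64624124, -0.69246957],
       [ 0.29748745, -0.62536748, -0.72139915]]), 't': array([487.37041605, 263.69604132, 804.06063224])}
top {'fov_y': 54.20538560372496, 'cx': 279.50863550147574, 'cy': 208.63391372412121, 'k1': -0.02429419725738334, 'R': array([[ 0.02615075, -0.99924342, -0.02878748],
       [-0.99636941, -0.02371997, -0.0817641 ],
       [ 0.0810194 ,  0.03082116, -0.99623587]]), 't': array([  3.27437604, 560.21880762, 974.68756492])}
{'t': 0.1, 'qpos': array([-1.30298514e+00,  4.23767841e-01,  1.63060443e+00, -2.02526390e-05,
        1.08861647e+00, -1.90040367e-02]), 'qvel': array([ 0.00040081, -0.00291076, -0.00224233, -0.00040882, -0.00029647,
        0.00091469]), 'joint_torque': array([ 9.64908868e-04, -5.45615172e+01, -2.74324304e+01,  6.44647703e-02,
        1.88732432e-02, -1.93962035e-05]), 'ee_pos': array([ 176.69471526, -598.97499334,  221.98089568]), 'orientation': array([-1.33047225,  0.99615645, -0.99430646]), 'ft_force': array([-0.37723547,  0.90362932, -0.74710053]), 'moment': array([ 0.01918139, -0.03287593,  0.0180548 ]), 'width': 87.91433315568698}
```

View pics/scene0.png

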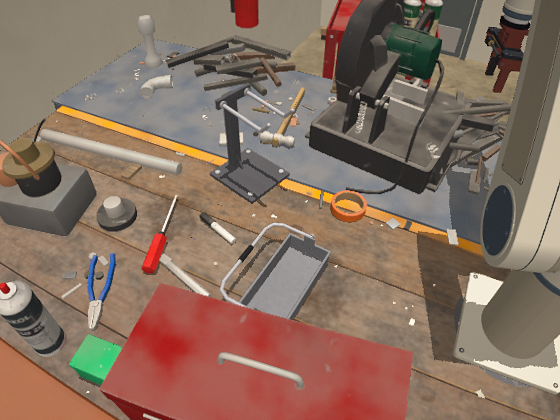

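View pics/top0.png

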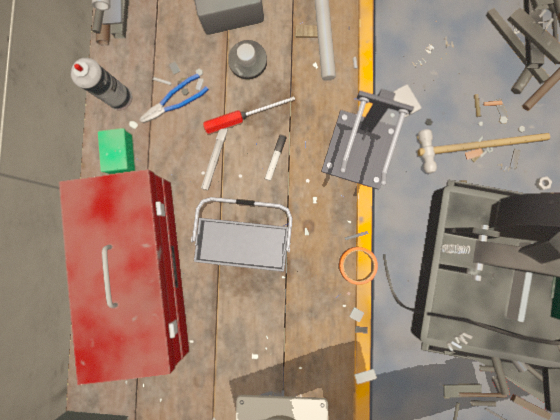

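```bash
cat > h.py <<'E'
from workcell import ctrl
import cv2,numpy as np
from scipy.spatial.transform import Rotation as Rn
from scipy.optimize import least_squares
CI={n:ctrl.camera_info(n) for n in("scene","top")}
def proj(n,X):
    c=CI[n];X=np.atleast_2d(X);p=X@c["R"].T+c["t"];f=210/np.tan(np.radians(c["fov_y"]/2))
    s=p[:,:2]/p[:,2:];r2=(s**2).sum(1,keepdims=True);s=s*(1+c["k1"]*r2)
    return s*f+[c["cx"],c["cy"]]
def onz(n,uv,z):
    s=least_squares(lambda q:(proj(n,[q[0],q[1],z])[0]-uv),[600,0]);return np.r_[s.x,z]
def tri(us,ut,):
    s=least_squares(lambda X:np.r_[proj("scene",X)[0]-us,proj("top",X)[0]-ut],[600,0,30]);return s.x,np.sqrt(s.cost/2)
def snap(n,tag):
    im=ctrl.get_image(n)[:,:,::-1].copy();cv2.imwrite(f"pics/{n}{tag}.png",im);return im
def crop(src,x0,y0,w,h,k,out):
    im=cv2.imread(f"pics/{src}.png")[y0:y0+h,x0:x0+w];im=cv2.resize(im,None,fx=k,fy=k,interpolation=cv2.INTER_CUBIC)
    st=10 if k>=5 else 20
    for x in range((x0//st+1)*st,x0+w,st):
        cv2.line(im,((x-x0)*k,0),((x-x0)*k,6),(0,255,255),1);cv2.putText(im,str(x),((x-x0)*k+1,16),0,.35,(0,255,255),1)
    for y in range((y0//st+1)*st,y0+h,st):
        cv2.line(im,(0,(y-y0)*k),(6,(y-y0)*k),(0,255,255),1);cv2.putText(im,str(y),(8,(y-y0)*k+4),0,.35,(0,255,255),1)
    cv2.imwrite(f"pics/{out}.png",im)
def tool():
    o=ctrl.get_obs();return o["ee_pos"],Rn.from_rotvec(o["orientation"]).as_matrix(),o
E
python3 - <<'E'
from h import *
crop("top0",180,90,125,190,4*1,"c_top1") if 0 else None
crop("top0",180,95,130,100,6,"c1");crop("top0",180,185,130,95,6,"c2");crop("top0",315,80,110,115,5,"c3")
crop("scene0",130,190,130,110,6,"c4");crop("scene0",210,210,130,110,6,"c5");crop("scene0",200,80,110,120,5,"c6")
p,R,o=tool();print(p,R.round(3))
E
```

```text
[ 176.69471526 -598.97499334  221.98089568] [[ 0.283 -0.     0.959]
 [-0.959  0.001  0.283]
 [-0.001 -1.     0.   ]]
```

View pics/c1.png

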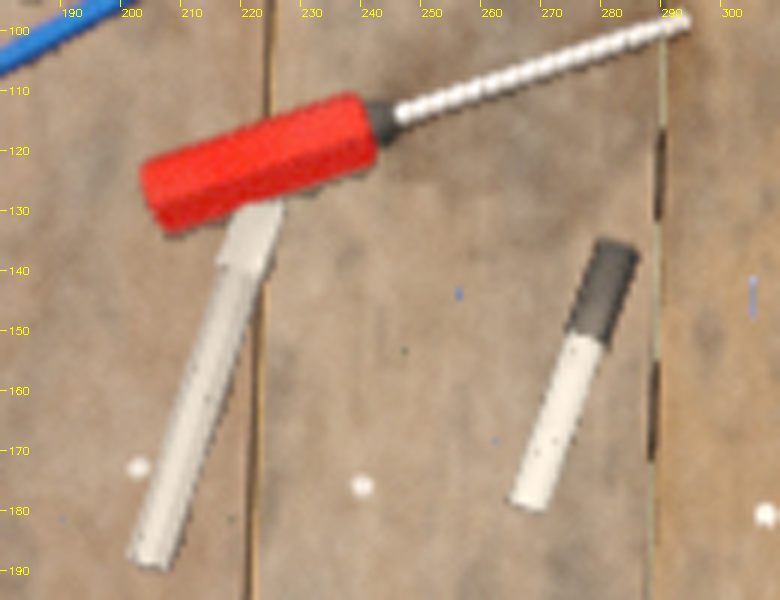

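View pics/c2.png

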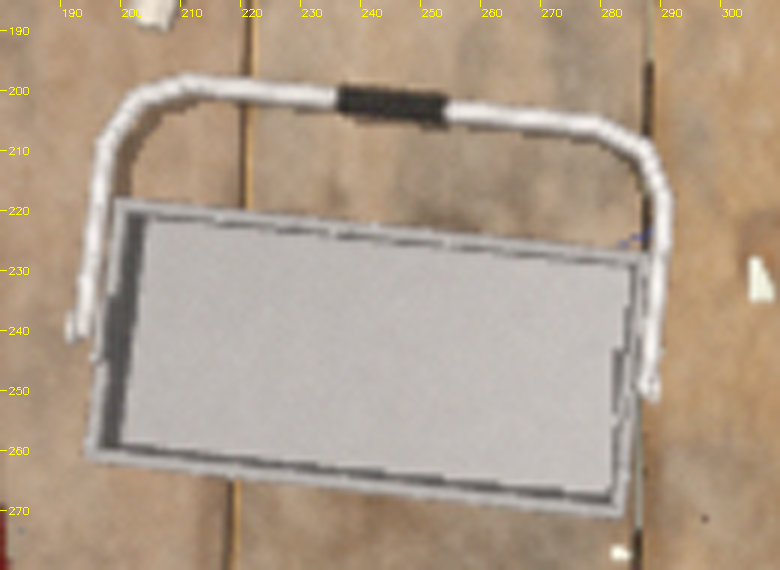

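View pics/c3.png

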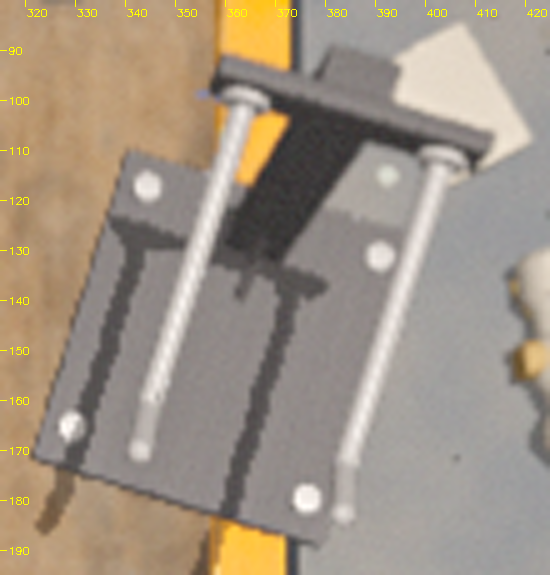

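View pics/c4.png

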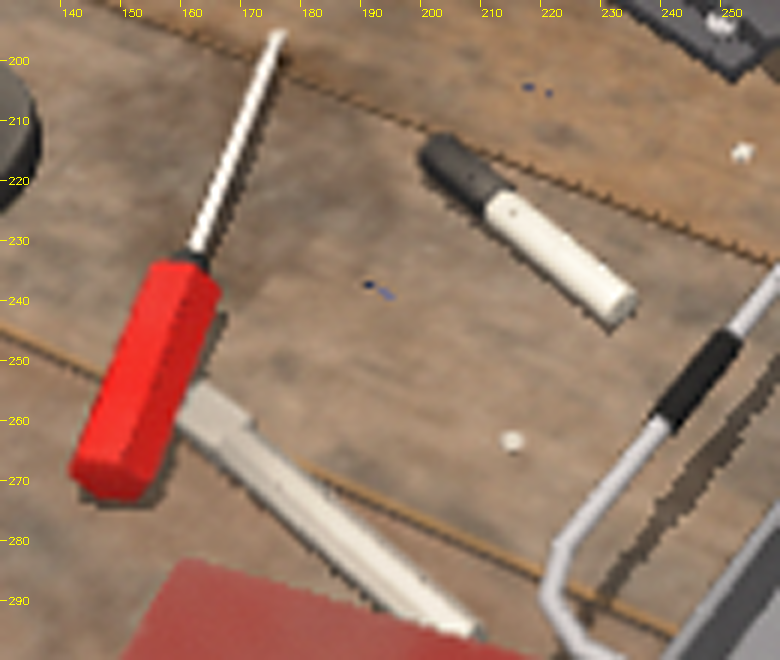

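View pics/c5.png

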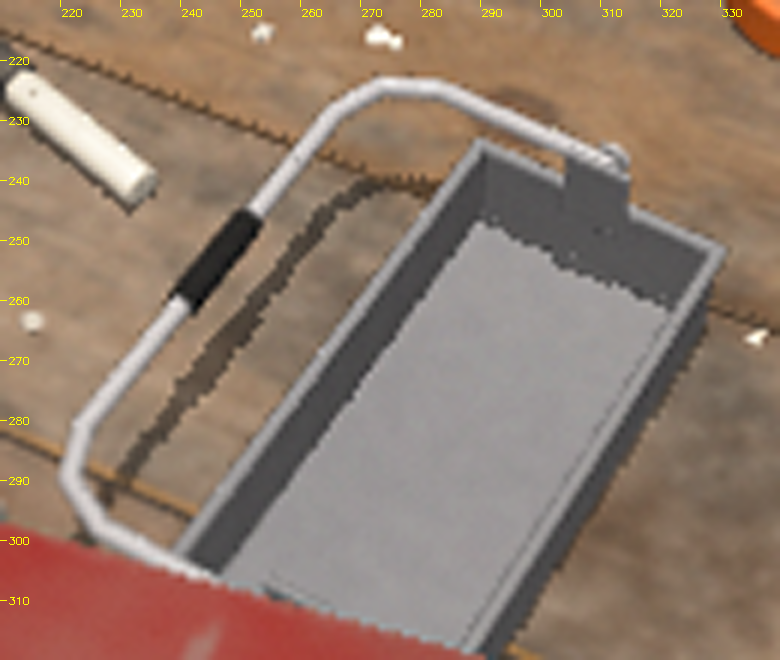

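View pics/c6.png

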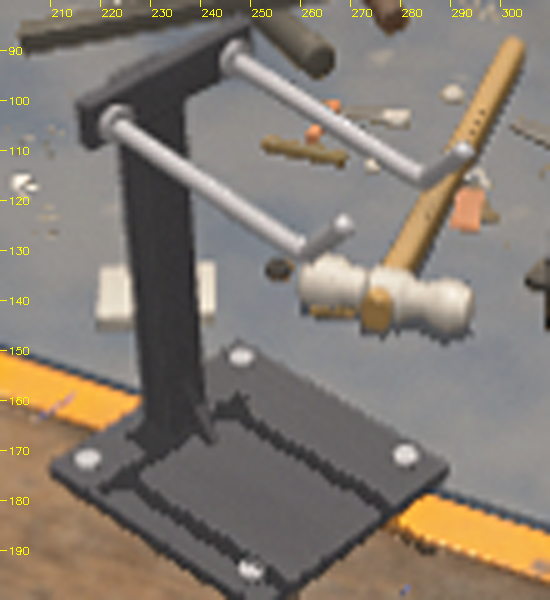

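```bash
python3 - <<'E'
from h import *
print("chisel head near z10", onz("top",[205.5,188.5],9), "scene", onz("scene",[207,295],9))
print("chisel shoulder", onz("top",[220.5,139],9), onz("scene",[167,262],9))
print("chisel far vis", onz("top",[224,129.5],4), onz("scene",[162,257],4))
print("screw handle ends top",onz("top",[205,128],15),onz("top",[241,116],15),'tip',onz("top",[294,98.5],15))
print("screw scene",onz("scene",[148,270],15),onz("scene",[172,234],15),'tip',onz("scene",[176,196],15))
print('screwtri',tri([148,270],[205,128]),tri([176,196],[294,98.5]))
print('grip ends',tri([256.5,247],[253.5,103.5]),tri([242,261],[236.5,101.5]))
print('tray rim corners far-right(-y,+x)',tri([289,234],[287,228]),"near right", tri([330,251],[282.5,270]))
for n,uv in(("fl",[199,219]),("fr",[287,228]),("nr",[282.5,270]),("nl",[194.5,260.5])):print(n,onz("top",uv,42))
print('pivot right',tri([312,237],[288,249]), onz("top",[192,239],55),onz("top",[288.5,249],55))
print('prong tips R',tri([291,110],[381,182.5]),'L',tri([269,124.5],[341,169]))
print('prong bend R',tri([283,116],[383,173]),'L',tri([260,129.5],[342.5,160.5]))
print('prong root R',tri([246,90.5],[401,111.5]),'L',tri([223,104],[361,98.5]))
for uv in([331,165],[374,179.5],[342,117],[388.5,131]):print('bolt',onz("top",uv,10))
for uv in([320,171.5],[377.5,189],[338.5,110]):print('plate',onz("top",uv,10))
print('marker',onz("top",[266.5,179],10),onz("top",[281.5,136],10))
print('tape',onz("top",[358,266],12))
E
```

```text
chisel head near z10 [607.01170845 203.38234901   9.        ] scene [609.21604623 202.32249631   9.        ]
chisel shoulder [733.16621076 170.67358771   9.        ] [736.50670608 170.83143922   9.        ]
chisel far vis [759.07501951 163.64049339   4.        ] [758.35492328 162.10462669   4.        ]
screw handle ends top [759.08112212 209.79274883  15.        ] [791.33026445 120.20300326  15.        ] tip [838.54364348 -11.58413525  15.        ]
screw scene [757.89253658 210.92337048  15.        ] [771.05436983 101.93351653  15.        ] tip [837.79172552  -7.1444825   15.        ]
screwtri (array([759.37726287, 210.0944773 ,  13.03138222]), np.float64(0.07463314614157686)) (array([841.06546368, -11.28228832,   9.6216842 ]), np.float64(0.18418474109475547))
grip ends (array([718.50794852,  38.35331261, -43.91290398]), np.float64(35.50630864664023)) (array([727.80681858,  83.85624821, -54.25797677]), np.float64(34.54678358477801))
tray rim corners far-right(-y,+x) (array([513.40362875,  -2.06502703,  41.28104772]), np.float64(0.20673993481197442)) near right (array([412.64502436,  
[... 768 characters left out ...]
oat64(0.11043262157559601))
prong root R (array([ 737.122251  , -219.93070846,  235.85579949]), np.float64(0.0035483875778785827)) L (array([ 759.93475135, -143.43287593,  235.01186413]), np.float64(0.8460971293394887))
bolt [ 672.48446899 -107.07709186   10.        ]
bolt [ 638.58562344 -213.36397572   10.        ]
bolt [ 794.75009904 -132.71634195   10.        ]
bolt [ 761.30957203 -248.59599419   10.        ]
plate [655.61226579 -80.17034866  10.        ]
plate [ 615.19140805 -222.09835684   10.        ]
plate [ 812.566556   -123.75204706   10.        ]
marker [633.98103871  51.87347677  10.        ] [743.35048549  17.45828322  10.        ]
tape [ 426.10756415 -176.04728634   12.        ]
```

```bash
python3 - <<'E'
from h import *
print('grip ends',tri([256.5,247],[253.5,203.5]),tri([242,261],[236.5,201.5]))
print('toolbox corners',tri([160,284],[148,171]), tri([411,350],[168,370]))
for z in(100,150,200):print(onz("top",[148,171],z),onz("top",[167,183],z))
x=np.array([471.3,107.0]);
E
```

```text
grip ends (array([562.21848278,  75.5205181 ,  56.08349536]), np.float64(1.777850782339249)) (array([570.46356093, 118.16715521,  51.40664716]), np.float64(0.5306080290929734))
toolbox corners (array([622.38756385, 293.68313109, 168.94303405]), np.float64(0.357431846179614)) (array([211.46235394, 227.88707749, 176.83725222]), np.float64(1.363369458037766))
[632.88989604 318.03340663 100.        ] [606.14803642 272.65216243 100.        ]
[624.50533416 299.9557893  150.        ] [599.22172038 257.04920512 150.        ]
[616.12077227 281.87817197 200.        ] [592.29540435 241.44624782 200.        ]
```

```bash
python3 - <<'E'
from h import *
crop("top0",50,120,150,110,5,"c7");crop("scene0",60,270,160,110,5,"c8")
E
```

```text
(no output)
```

View pics/c7.png

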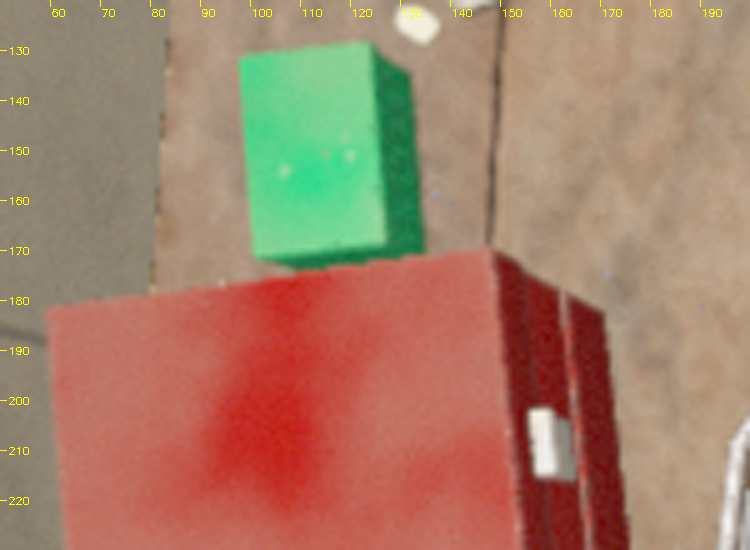

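View pics/c8.png

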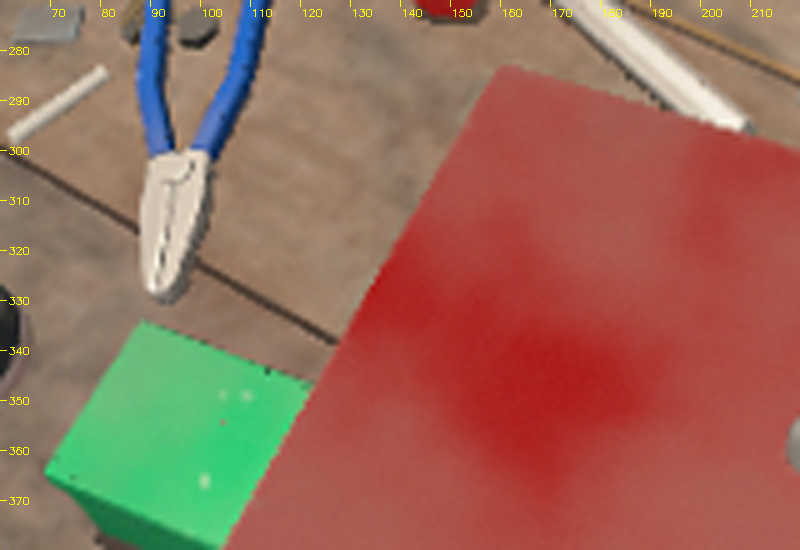

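```bash
cat > pl.py <<'E'
from h import *
import json,os
F="cmd.json"
def down(a,tilt=0):
    a=np.radians(a);x=np.array([np.cos(a),np.sin(a),0]);y=np.array([0,0,-1.]);R=np.c_[x,y,np.cross(x,y)]
    return R@Rn.from_rotvec([0,0,np.radians(tilt)]).as_matrix()
def cur():
    if os.path.exists(F):
        d=json.load(open(F));return np.array(d["p"]),np.array(d["R"])
    return np.array([176.821,-599.449,222.675]),down(-73.56)
def jaw(R): return np.degrees(np.arctan2(R[1,0],R[0,0]))
def rows_to(p1,R1,n,s=None):
    """n-row straight plan from the current commanded pose"""
    p0,R0=cur();w=Rn.from_matrix(R0.T@R1).as_rotvec();d=R0.T@(np.array(p1)-p0)/10
    s=np.arange(1,n+1)/n if s is None else np.array(s)
    return [list((d*f).round(2)) for f in s],[list((w*f).round(3)) for f in s]
def show(P,W):
    print("[" + ",".join("[%g,%g,%g]"%tuple(p) for p in P)+"]");print("["+",".join("[%g,%g,%g]"%tuple(w) for w in W)+"]")
def sent(dp,w):
    """record last row sent"""
    p,R=cur();p=p+R@(np.array(dp)*10);R=R@Rn.from_rotvec(w).as_matrix();json.dump({"p":p.tolist(),"R":R.tolist()},open(F,"w"))
    m,M,o=tool();print("cmd",p.round(1),"jaw %.1f"%jaw(R),"meas",m.round(1),"jaw %.1f"%jaw(M),"roterr %.3f"%np.linalg.norm(Rn.from_matrix(R.T@M).as_rotvec()),"t",o["t"],"w %.1f"%o["width"],"F",o["ft_force"].round(1),"q",o["qpos"].round(2))
E
python3 - <<'E'
from pl import *
p0,R0=cur()
P,W=rows_to([672,186,222],down(-104.5),24)
show(P[:12],W[:12]);print(P[-1],W[-1])
E
```

```text
[[-2.55,0,2.91],[-5.11,0.01,5.81],[-7.66,0.01,8.72],[-10.22,0.01,11.62],[-12.77,0.01,14.53],[-15.33,0.02,17.43],[-17.88,0.02,20.34],[-20.44,0.02,23.24],[-22.99,0.03,26.15],[-25.55,0.03,29.05],[-28.1,0.03,31.96],[-30.66,0.03,34.86]]
[[0,0.023,0],[0,0.045,0],[0,0.068,0],[0,0.09,0],[0,0.113,0],[0,0.135,0],[0,0.158,0],[0,0.18,0],[0,0.203,0],[0,0.225,0],[0,0.248,0],[0,0.27,0]]
[np.float64(-61.32), np.float64(0.07), np.float64(69.72)] [np.float64(0.0), np.float64(0.54), np.float64(0.0)]
```

Call:
carry_out:
  delta_pos:
    - [-2, 0, 2.2]
    - [-4.5, 0, 5]
    - [-7.2, 0, 8.1]
    - [-9.9, 0, 11.2]
    - [-12.6, 0, 14.3]
    - [-15.3, 0, 17.4]
    - [-18, 0, 20.5]
    - [-20.6, 0, 23.4]
    - [-23.2, 0, 26.3]
    - [-25.7, 0, 29.2]
    - [-28.2, 0, 32]
    - [-30.6, 0, 34.8]
  rotation:
    - [0, 0.02, 0]
    - [0, 0.045, 0]
    - [0, 0.068, 0]
    - [0, 0.09, 0]
    - [0, 0.113, 0]
    - [0, 0.135, 0]
    - [0, 0.158, 0]
    - [0, 0.18, 0]
    - [0, 0.203, 0]
    - [0, 0.225, 0]
    - [0, 0.248, 0]
    - [0, 0.27, 0]
  hand: 110

```text
t: 1.1
ee_pos: [424.5, -205.6, 222.6]
orientation: [-1.217, 1.198, -1.197]
ft_force: [0.3, -1.1, 0.0]
width: 49.7
```

```bash
python3 - <<'E'
from pl import *
sent([-30.6,0,34.8],[0,.27,0])
P,W=rows_to([672,186,180],down(-104.5),12)
show(P,W)
E
```

```text
cmd [ 424.  -207.5  222.7] jaw -89.0 meas [ 424.5 -205.6  222.6] jaw -89.1 roterr 0.001 t 1.1 w 49.7 F [ 0.3 -1.1  0. ] q [-0.48  0.2   1.96  0.    0.99  1.08]
[[-3.24,0.36,2.12],[-6.49,0.71,4.24],[-9.73,1.07,6.37],[-12.97,1.42,8.49],[-16.22,1.78,10.61],[-19.46,2.13,12.73],[-22.7,2.49,14.85],[-25.95,2.85,16.98],[-29.19,3.2,19.1],[-32.43,3.56,21.22],[-35.68,3.91,23.34],[-38.92,4.27,25.46]]
[[0,0.023,0],[0,0.045,0],[0,0.068,0],[0,0.09,0],[0,0.113,0],[0,0.135,0],[0,0.158,0],[0,0.18,0],[0,0.203,0],[0,0.225,0],[0,0.248,0],[0,0.27,0]]
```

Call:
carry_out:
  delta_pos:
    - [-3.3, 0.3, 2.2]
    - [-6.7, 0.7, 4.4]
    - [-10.1, 1.1, 6.6]
    - [-13.5, 1.4, 8.8]
    - [-16.9, 1.8, 11]
    - [-20.3, 2.1, 13.2]
    - [-23.7, 2.5, 15.4]
    - [-27, 2.8, 17.6]
    - [-30.3, 3.2, 19.8]
    - [-33.6, 3.6, 22]
    - [-36.6, 3.9, 24]
    - [-38.9, 4.2, 25.5]
  rotation:
    - [0, 0.023, 0]
    - [0, 0.045, 0]
    - [0, 0.068, 0]
    - [0, 0.09, 0]
    - [0, 0.113, 0]
    - [0, 0.135, 0]
    - [0, 0.158, 0]
    - [0, 0.18, 0]
    - [0, 0.203, 0]
    - [0, 0.225, 0]
    - [0, 0.248, 0]
    - [0, 0.27, 0]

```text
t: 2.1
ee_pos: [673.4, 188.5, 179.9]
orientation: [-1.079, 1.393, -1.393]
ft_force: [-0.8, 0.2, -0.2]
width: 50.0
```

```bash
python3 - <<'E'
from pl import *
sent([-38.9,4.2,25.5],[0,.27,0])
snap("top","1");crop("top1",160,80,160,140,5,"d1")
P,W=rows_to([672,186,4],down(-104.5),12);print(P[-1],W[-1])
E
```

```text
cmd [672.4 185.8 180.7] jaw -104.5 meas [673.4 188.5 179.9] jaw -104.5 roterr 0.000 t 2.1 w 50.0 F [-0.8  0.2 -0.2] q [0.26 0.58 1.48 0.   1.08 2.08]
[np.float64(-0.01), np.float64(17.67), np.float64(-0.04)] [np.float64(0.0), np.float64(0.0), np.float64(0.0)]
```

View pics/d1.png

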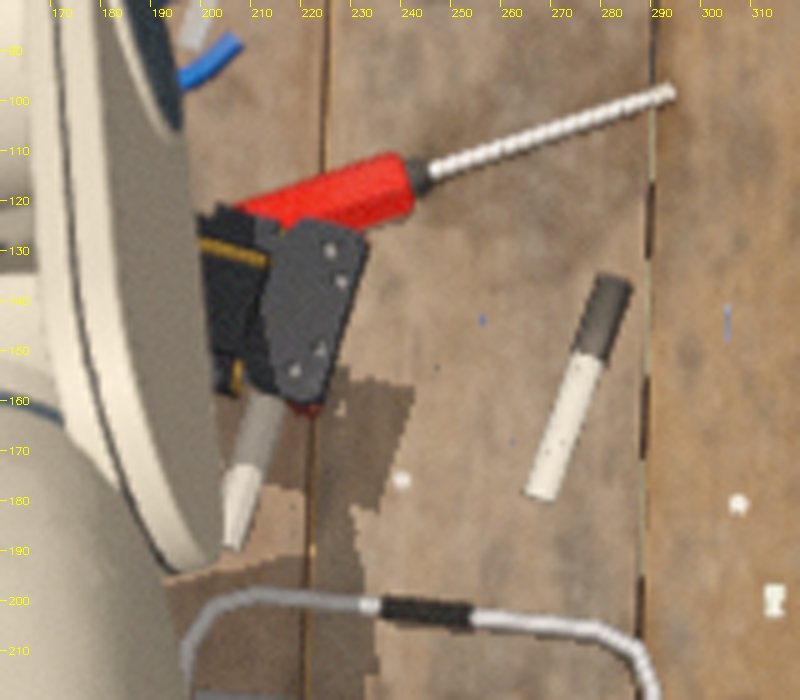

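Call:
carry_out:
  delta_pos:
    - [0, 1, 0]
    - [0, 3, 0]
    - [0, 5.5, 0]
    - [0, 8, 0]
    - [0, 10.5, 0]
    - [0, 13, 0]
    - [0, 14.8, 0]
    - [0, 16, 0]
    - [0, 17, 0]
    - [0, 17.5, 0]
    - [0, 17.7, 0]
    - [0, 17.7, 0]
  rotation:
    - [0, 0, 0]
    - [0, 0, 0]
    - [0, 0, 0]
    - [0, 0, 0]
    - [0, 0, 0]
    - [0, 0, 0]
    - [0, 0, 0]
    - [0, 0, 0]
    - [0, 0, 0]
    - [0, 0, 0]
    - [0, 0, 0]
    - [0, 0, 0]

```text
t: 3.15
ee_pos: [672.7, 185.6, 4.0]
orientation: [-1.078, 1.393, -1.393]
ft_force: [0.1, 0.3, 0.9]
width: 50.0
```

```bash
python3 - <<'E'
from pl import *
sent([0,17.7,0],[0,0,0])
snap("scene","2");crop("scene2",120,190,130,110,6,"d2")
E
```

```text
cmd [672.4 185.8   3.7] jaw -104.5 meas [672.7 185.6   4. ] jaw -104.5 roterr 0.000 t 3.15 w 50.0 F [0.1 0.3 0.9] q [ 0.25  0.8   1.54 -0.    0.8   2.08]
```

View pics/d2.png

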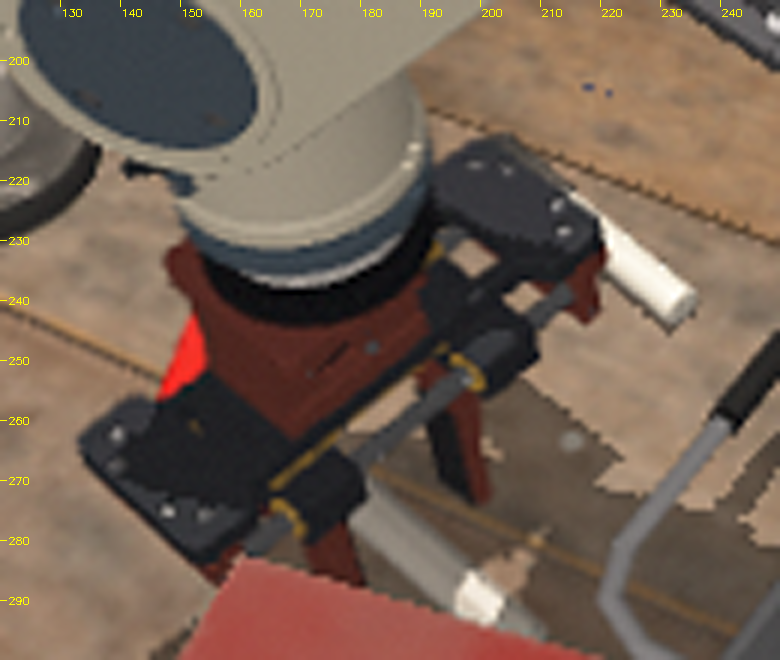

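Call:
carry_out:
  delta_pos:
    - [0, 0, 0]
    - [0, 0, 0]
    - [0, 0, 0]
    - [0, 0, 0]
    - [0, 0, 0]
    - [0, 0, 0]
    - [0, 0, 0]
    - [0, 0, 0]
  rotation:
    - [0, 0, 0]
    - [0, 0, 0]
    - [0, 0, 0]
    - [0, 0, 0]
    - [0, 0, 0]
    - [0, 0, 0]
    - [0, 0, 0]
    - [0, 0, 0]
  hand: 255

```text
t: 3.87
ee_pos: [672.8, 186.1, 4.1]
orientation: [-1.078, 1.393, -1.393]
ft_force: [0.1, 1.6, 3.3]
width: 17.3
```

```bash
python3 - <<'E'
from pl import *
sent([0,0,0],[0,0,0])
p,R=cur();print(R.round(2))
# tray centre
c=np.array([471.3,107.0]);
P,W=rows_to([655,190,40],down(-104.5),5);print(P[-1])
E
```

```text
cmd [672.4 185.8   3.7] jaw -104.5 meas [672.8 186.1   4.1] jaw -104.5 roterr 0.001 t 3.8667 w 17.3 F [0.1 1.6 3.3] q [0.25 0.8  1.54 0.   0.8  2.08]
[[-0.25  0.    0.97]
 [-0.97  0.   -0.25]
 [ 0.   -1.    0.  ]]
[np.float64(0.03), np.float64(-3.63), np.float64(-1.79)]
```

Call:
carry_out:
  delta_pos:
    - [0, 0, -0.5]
    - [0, -0.3, -1.2]
    - [0, -1, -1.8]
    - [0, -2.2, -2]
    - [0, -4, -2]
    - [0, -6, -2]
    - [0, -8, -2]
    - [0, -10, -2]
    - [0, -12, -2]
    - [0, -13.5, -2]
    - [0, -14.5, -2]
    - [0, -15, -2]
  rotation:
    - [0, 0, 0]
    - [0, 0, 0]
    - [0, 0, 0]
    - [0, 0, 0]
    - [0, 0, 0]
    - [0, 0, 0]
    - [0, 0, 0]
    - [0, 0, 0]
    - [0, 0, 0]
    - [0, 0, 0]
    - [0, 0, 0]
    - [0, 0, 0]

```text
t: 4.87
ee_pos: [653.5, 190.9, 156.1]
orientation: [-1.076, 1.392, -1.394]
ft_force: [-0.1, -0.3, -1.5]
width: 17.4
```

```bash
python3 - <<'E'
from pl import *
sent([0,-15,-2],[0,0,0])
snap("scene","3");snap("top","3")
P,W=rows_to([471.3,107,154],down(-4.5),18);show(P,W)
E
```

```text
cmd [653.  190.8 153.7] jaw -104.5 meas [653.5 190.9 156.1] jaw -104.5 roterr 0.002 t 4.8667 w 17.4 F [-0.1 -0.3 -1.5] q [ 0.27  0.58  1.54 -0.    1.02  2.09]
[[0.7,-0,-0.86],[1.41,-0,-1.72],[2.11,-0.01,-2.58],[2.81,-0.01,-3.44],[3.52,-0.01,-4.3],[4.22,-0.01,-5.16],[4.92,-0.01,-6.03],[5.63,-0.01,-6.89],[6.33,-0.02,-7.75],[7.03,-0.02,-8.61],[7.74,-0.02,-9.47],[8.44,-0.02,-10.33],[9.15,-0.02,-11.19],[9.85,-0.03,-12.05],[10.55,-0.03,-12.91],[11.26,-0.03,-13.77],[11.96,-0.03,-14.63],[12.66,-0.03,-15.49]]
[[-0,-0.097,-0],[-0,-0.194,-0],[-0,-0.291,-0],[-0,-0.388,-0],[-0,-0.485,-0],[-0,-0.582,-0],[-0,-0.679,-0],[-0,-0.776,-0],[-0,-0.873,-0],[-0,-0.97,-0],[-0,-1.067,-0],[-0,-1.164,-0],[-0,-1.261,-0],[-0,-1.357,-0],[-0,-1.454,-0],[-0,-1.551,-0],[-0,-1.648,-0],[-0,-1.745,-0]]
```

View pics/scene3.png

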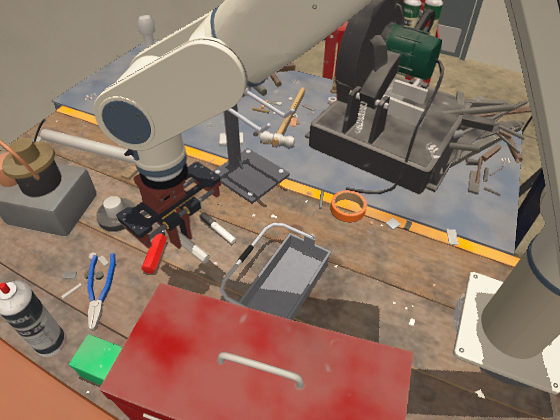

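View pics/top3.png

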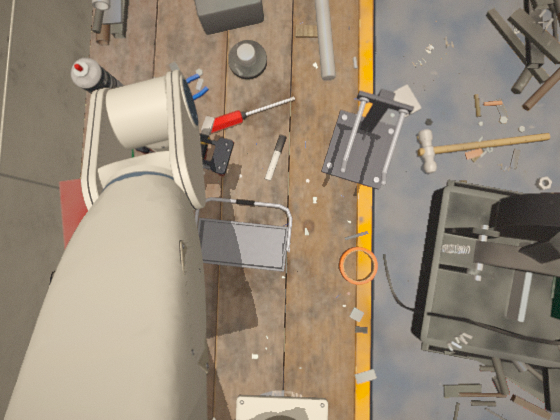

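Call:
carry_out:
  delta_pos:
    - [0.5, 0, -0.6]
    - [1.2, 0, -1.5]
    - [2, 0, -2.4]
    - [2.8, 0, -3.4]
    - [3.5, 0, -4.3]
    - [4.2, 0, -5.2]
    - [4.9, 0, -6]
    - [5.6, 0, -6.9]
    - [6.3, 0, -7.8]
    - [7, 0, -8.6]
    - [7.7, 0, -9.5]
    - [8.4, 0, -10.3]
  rotation:
    - [0, -0.06, 0]
    - [0, -0.15, 0]
    - [0, -0.25, 0]
    - [0, -0.35, 0]
    - [0, -0.45, 0]
    - [0, -0.55, 0]
    - [0, -0.65, 0]
    - [0, -0.75, 0]
    - [0, -0.85, 0]
    - [0, -0.95, 0]
    - [0, -1.05, 0]
    - [0, -1.15, 0]

```text
t: 5.97
ee_pos: [530.8, 134.8, 152.5]
orientation: [-1.508, 0.525, -0.522]
ft_force: [0.9, 0.4, -3.1]
width: 17.7
```

```bash
python3 - <<'E'
from pl import *
sent([8.4,0,-10.3],[0,-1.15,0])
P,W=rows_to([471.3,107,130],down(-4.5),8);show(P,W)
E
```

```text
cmd [532.3 135.3 153.7] jaw -38.6 meas [530.8 134.8 152.5] jaw -38.3 roterr 0.005 t 5.9667 w 17.7 F [ 0.9  0.4 -3.1] q [0.23 0.41 1.85 0.   0.89 0.9 ]
[[-0.37,0.3,-0.75],[-0.75,0.59,-1.5],[-1.12,0.89,-2.25],[-1.5,1.18,-3.01],[-1.87,1.48,-3.76],[-2.25,1.78,-4.51],[-2.62,2.07,-5.26],[-3,2.37,-6.01]]
[[0,-0.074,0],[0,-0.149,0],[0,-0.223,0],[0,-0.298,0],[0,-0.372,0],[0,-0.446,0],[0,-0.521,0],[0,-0.595,0]]
```

Call:
carry_out:
  delta_pos:
    - [-0.4, 0.3, -0.8]
    - [-0.8, 0.6, -1.6]
    - [-1.2, 0.9, -2.4]
    - [-1.6, 1.2, -3.2]
    - [-2, 1.5, -4]
    - [-2.4, 1.8, -4.8]
    - [-2.7, 2.1, -5.4]
    - [-2.9, 2.3, -5.8]
    - [-3, 2.4, -6]
    - [-3, 2.4, -6]
  rotation:
    - [0, -0.08, 0]
    - [0, -0.16, 0]
    - [0, -0.24, 0]
    - [0, -0.32, 0]
    - [0, -0.4, 0]
    - [0, -0.47, 0]
    - [0, -0.53, 0]
    - [0, -0.57, 0]
    - [0, -0.595, 0]
    - [0, -0.595, 0]

```text
t: 6.8
ee_pos: [469.9, 106.6, 128.5]
orientation: [-1.571, 0.064, -0.059]
ft_force: [-1.1, -0.1, -2.2]
width: 17.2
```

```bash
python3 - <<'E'
from pl import *
sent([-3,2.4,-6],[0,-.595,0])
snap("scene","4");snap("top","4");crop("top4",170,170,150,115,5,"d4");crop("scene4",200,180,150,120,5,"d4s")
E
```

```text
cmd [471.4 107.1 129.7] jaw -4.5 meas [469.9 106.6 128.5] jaw -4.5 roterr 0.003 t 6.8 w 17.2 F [-1.1 -0.1 -2.2] q [ 0.2   0.36  2.01 -0.    0.78  0.28]
```

View pics/d4.png

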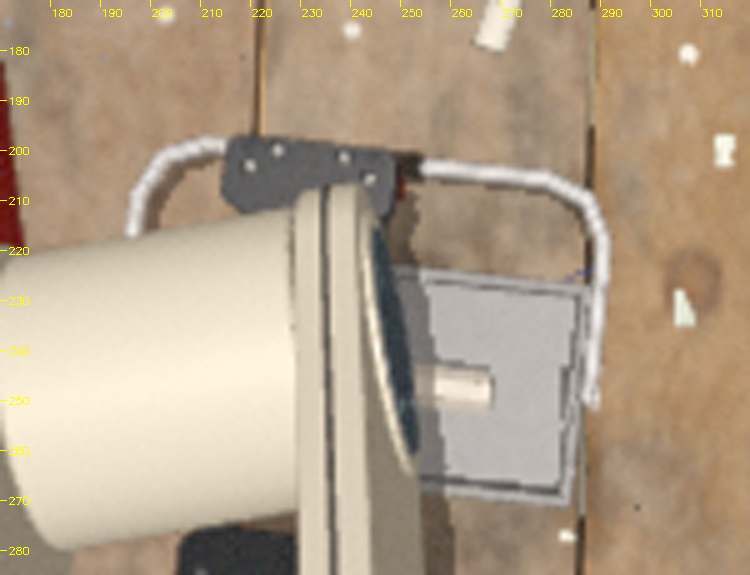

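View pics/d4s.png

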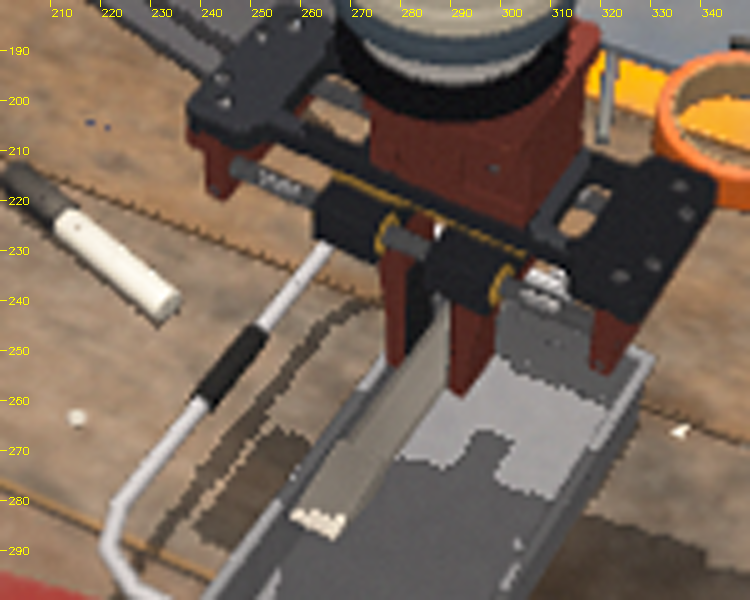

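Call:
carry_out:
  delta_pos:
    - [0, 0.8, 0]
    - [0, 2.3, 0]
    - [0, 4, 0]
    - [0, 5.8, 0]
    - [0, 7.5, 0]
    - [0, 9, 0]
    - [0, 10.2, 0]
    - [0, 11, 0]
    - [0, 11.6, 0]
    - [0, 12, 0]
    - [0, 12.1, 0]
    - [0, 12.1, 0]
  rotation:
    - [0, 0, 0]
    - [0, 0, 0]
    - [0, 0, 0]
    - [0, 0, 0]
    - [0, 0, 0]
    - [0, 0, 0]
    - [0, 0, 0]
    - [0, 0, 0]
    - [0, 0, 0]
    - [0, 0, 0]
    - [0, 0, 0]
    - [0, 0, 0]

```text
t: 7.9
ee_pos: [471.7, 107.1, 8.7]
orientation: [-1.57, 0.062, -0.062]
ft_force: [0.6, -0.1, -2.4]
width: 17.5
```

```bash
python3 - <<'E'
from pl import *
sent([0,12.1,0],[0,0,0])
snap("scene","5");crop("scene5",200,180,150,120,5,"d5s")
E
```

```text
cmd [471.4 107.1   8.7] jaw -4.5 meas [471.7 107.1   8.7] jaw -4.5 roterr 0.000 t 7.9 w 17.5 F [ 0.6 -0.1 -2.4] q [0.2  0.59 2.04 0.   0.51 0.28]
```

View pics/d5s.png

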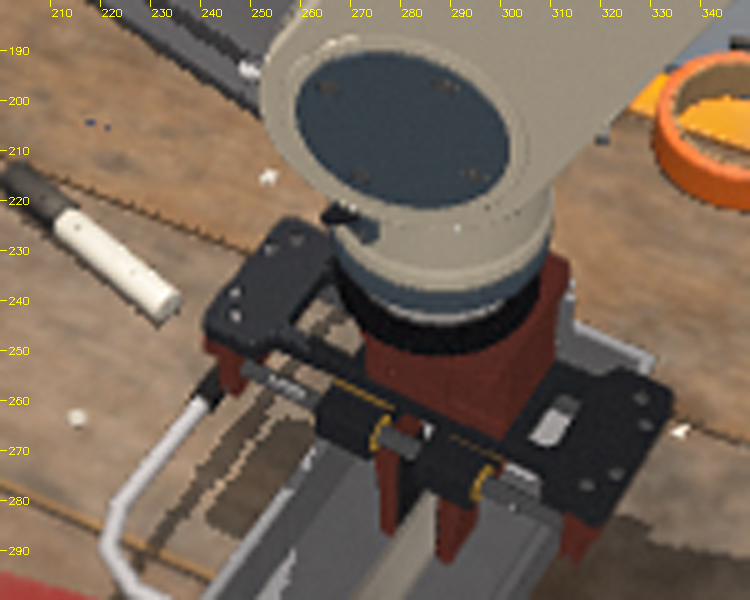

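Call:
carry_out:
  delta_pos:
    - [0, 0.1, 0]
    - [0, 0.2, 0]
    - [0, 0.2, 0]
  rotation:
    - [0, 0, 0]
    - [0, 0, 0]
    - [0, 0, 0]

```text
t: 8.2
ee_pos: [471.9, 107.2, 7.0]
orientation: [-1.57, 0.061, -0.063]
ft_force: [0.4, 0.7, -1.3]
width: 17.3
```

Call:
carry_out:
  delta_pos:
    - [0, 0, 0]
    - [0, 0, 0]
    - [0, 0, 0]
    - [0, 0, 0]
    - [0, 0, 0]
  rotation:
    - [0, 0, 0]
    - [0, 0, 0]
    - [0, 0, 0]
    - [0, 0, 0]
    - [0, 0, 0]
  hand: 125

```text
t: 8.62
ee_pos: [471.5, 107.1, 6.8]
orientation: [-1.57, 0.062, -0.062]
ft_force: [-0.3, -0.1, -0.1]
width: 43.9
```

Call:
carry_out:
  delta_pos:
    - [0, -0.5, 0]
    - [0, -1.5, 0]
    - [0, -3, 0]
    - [0, -5, 0]
    - [0, -7, 0]
    - [0, -9, 0]
    - [0, -11, 0]
    - [0, -12.5, 0]
    - [0, -13, 0]
    - [0, -13, 0]
  rotation:
    - [0, 0, 0]
    - [0, 0, 0]
    - [0, 0, 0]
    - [0, 0, 0]
    - [0, 0, 0]
    - [0, 0, 0]
    - [0, 0, 0]
    - [0, 0, 0]
    - [0, 0, 0]
    - [0, 0, 0]

```text
t: 9.45
ee_pos: [472.4, 107.2, 138.5]
orientation: [-1.569, 0.059, -0.065]
ft_force: [0.2, -0.6, -0.4]
width: 44.8
```

```bash
python3 - <<'E'
from pl import *
sent([0,.2,0],[0,0,0]);sent([0,-13,0],[0,0,0])
snap("scene","6");crop("scene6",200,180,150,120,5,"d6s");snap("top","6");crop("top6",170,170,150,115,5,"d6")
E
```

```text
cmd [471.4 107.1   6.7] jaw -4.5 meas [472.4 107.2 138.5] jaw -4.5 roterr 0.004 t 9.45 w 44.8 F [ 0.2 -0.6 -0.4] q [0.2  0.34 2.   0.   0.79 0.28]
cmd [471.4 107.1 136.7] jaw -4.5 meas [472.4 107.2 138.5] jaw -4.5 roterr 0.004 t 9.45 w 44.8 F [ 0.2 -0.6 -0.4] q [0.2  0.34 2.   0.   0.79 0.28]
```

View pics/d6s.png

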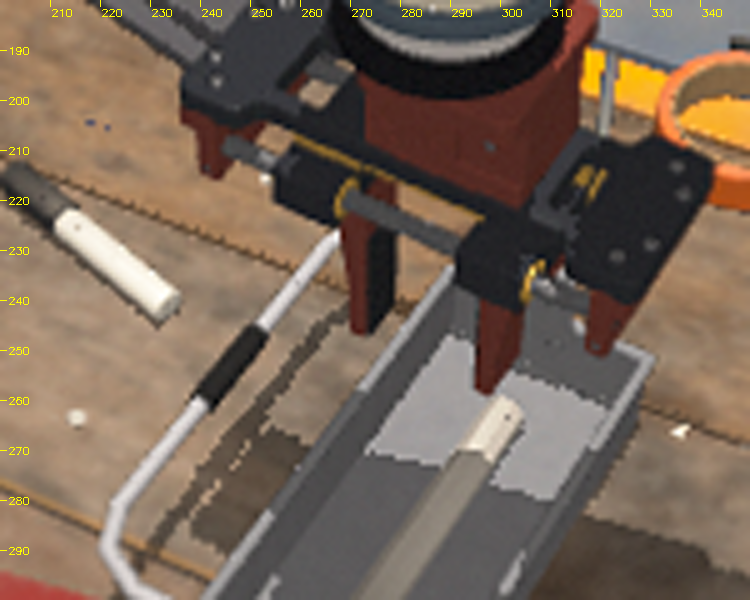

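View pics/d6.png

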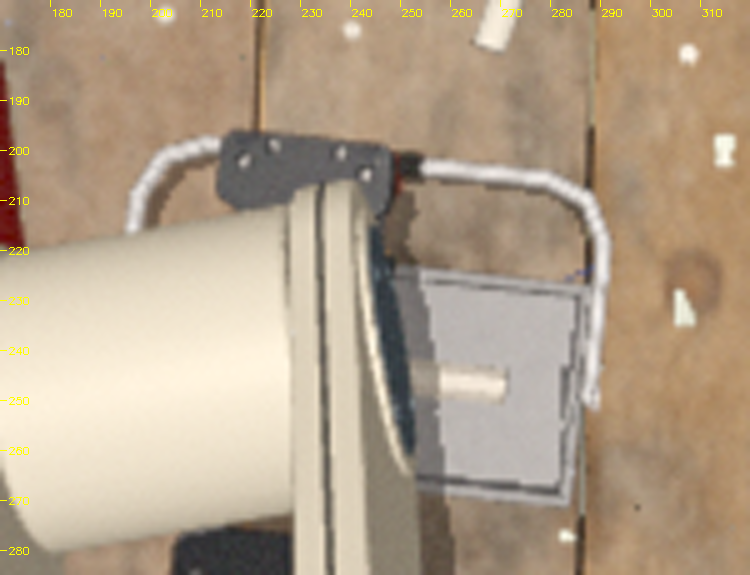

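```bash
python3 - <<'E'
from pl import *
a,b=onz("top",[253.2,203.2],55),onz("top",[235.8,201.6],55);print(a,b,(a+b)/2)
print('bar ends',onz("top",[212,199],55),onz("top",[275,205.8],55))
print(onz("scene",[249.3,254],55), onz("scene",[241,263],55),onz("scene",[256.5,246],55))
m,M,o=tool();print(m)
P,W=rows_to([569,98.5,137],down(-4.5),6);print(P[-1])
P,W=rows_to([569,98.5,36],down(-4.5),6);print(P[-1])
E
```

```text
[568.74512862  78.72019404  55.        ] [571.57977018 120.07368142  55.        ] [570.1624494   99.39693773  55.        ]
bar ends [576.45553136 176.93250452  55.        ] [563.80099266  27.07417558  55.        ]
[562.54384956  96.84872577  55.        ] [566.91130865 125.35236634  55.        ] [558.8703648   70.82029188  55.        ]
[471.15824041 107.00954557 136.57307638]
[np.float64(9.8), np.float64(-0.03), np.float64(-0.09)]
[np.float64(9.8), np.float64(10.07), np.float64(-0.09)]
```

```bash
python3 - <<'E'
from pl import *
u=np.array([-0.078,0.997,0])
for z in(50,55,60):
  for x in (565,570.5):
    c=np.array([x,99.3,z]);print(z,x,proj("scene",[c-22*u,c,c+22*u]).round(1).tolist(),proj("top",[c-22*u,c,c+22*u]).round(1).tolist())
crop("scene6",225,230,45,40,14,"e6")
crop("top0",225,185,40,35,16,"e7")
E
```

```text
50 565 [[252.0, 248.3], [247.9, 255.8], [243.6, 263.6]] [[253.9, 204.3], [244.7, 204.8], [235.5, 205.3]]
50 570.5 [[249.8, 247.4], [245.6, 254.9], [241.3, 262.6]] [[254.0, 202.0], [244.8, 202.5], [235.6, 203.0]]
55 565 [[251.9, 246.9], [247.7, 254.4], [243.5, 262.2]] [[253.7, 204.1], [244.5, 204.6], [235.2, 205.1]]
55 570.5 [[249.7, 246.0], [245.5, 253.5], [241.2, 261.2]] [[253.8, 201.8], [244.5, 202.3], [235.3, 202.8]]
60 565 [[251.8, 245.4], [247.6, 253.0], [243.3, 260.8]] [[253.6, 203.9], [244.2, 204.4], [234.9, 204.9]]
60 570.5 [[249.6, 244.6], [245.4, 252.1], [241.0, 259.9]] [[253.6, 201.5], [244.3, 202.1], [235.0, 202.6]]
```

View pics/e6.png

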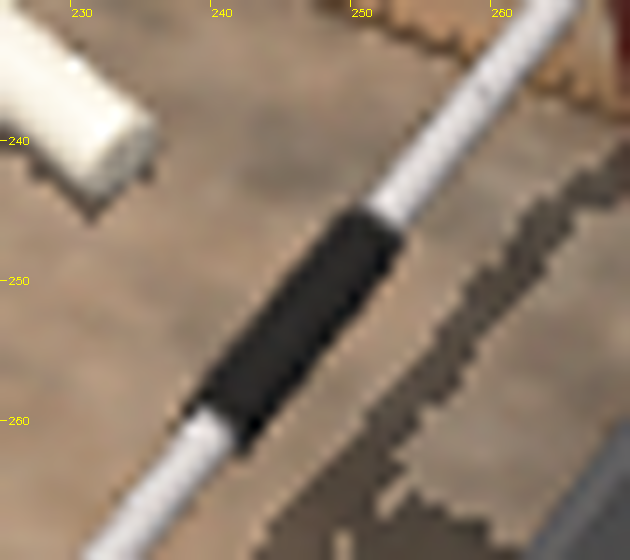

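View pics/e7.png

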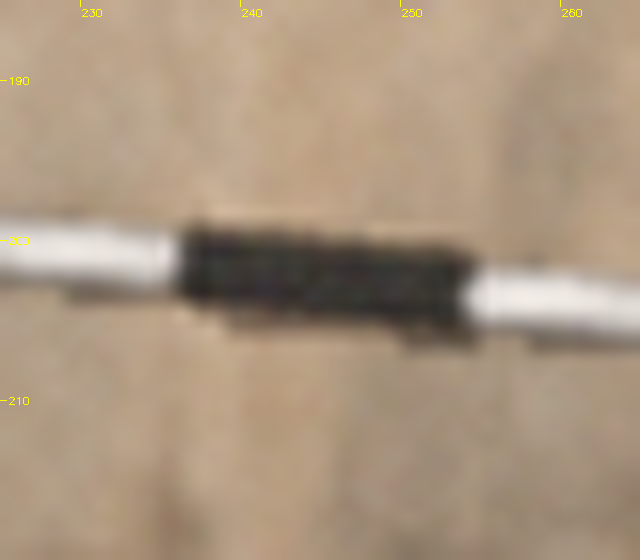

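Call:
carry_out:
  delta_pos:
    - [1, 0, 0]
    - [2.8, 0, 0]
    - [4.9, 0, 0]
    - [7, 0, 0]
    - [8.6, 0.2, 0]
    - [9.5, 0.6, 0]
    - [9.9, 1.5, 0]
    - [9.9, 3, 0]
    - [9.9, 4.5, 0]
    - [9.9, 5.5, 0]
    - [9.9, 6, 0]
    - [9.9, 6, 0]
  rotation:
    - [0, 0, 0]
    - [0, 0, 0]
    - [0, 0, 0]
    - [0, 0, 0]
    - [0, 0, 0]
    - [0, 0, 0]
    - [0, 0, 0]
    - [0, 0, 0]
    - [0, 0, 0]
    - [0, 0, 0]
    - [0, 0, 0]
    - [0, 0, 0]

```text
t: 10.55
ee_pos: [568.7, 99.1, 74.9]
orientation: [-1.571, 0.065, -0.059]
ft_force: [-0.5, 0.4, -0.6]
width: 44.6
```

```bash
python3 - <<'E'
from pl import *
sent([9.9,6,0],[0,0,0])
snap("scene","7");crop("scene7",200,170,150,120,5,"d7s")
P,W=rows_to([570,99.3,36],down(-4.5),6);print(P[-1])
E
```

```text
cmd [570.1  99.3  76.7] jaw -4.5 meas [568.7  99.1  74.9] jaw -4.5 roterr 0.003 t 10.55 w 44.6 F [-0.5  0.4 -0.6] q [0.15 0.56 1.82 0.   0.76 0.23]
[np.float64(-0.01), np.float64(4.07), np.float64(-0.0)]
```

View pics/d7s.png

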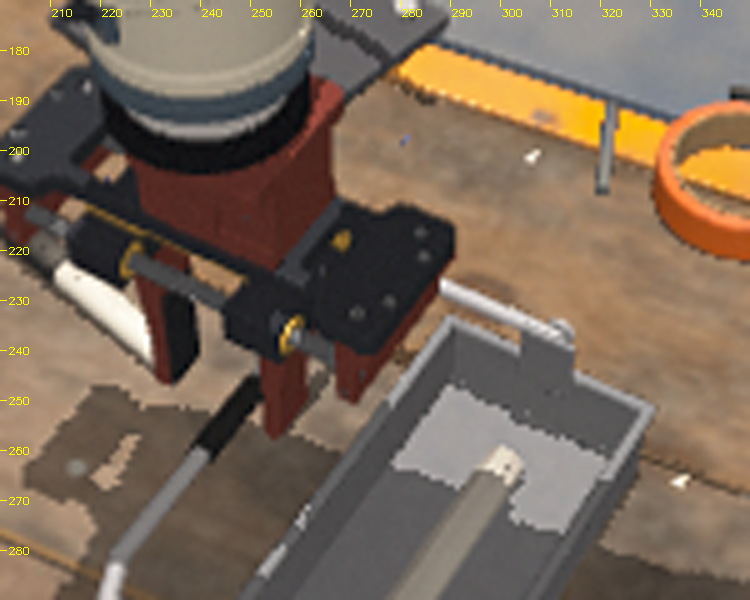

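Call:
carry_out:
  delta_pos:
    - [0, 0.8, 0]
    - [0, 1.8, 0]
    - [0, 2.8, 0]
    - [0, 3.6, 0]
    - [0, 4, 0]
    - [0, 4.1, 0]
    - [0, 4.1, 0]
  rotation:
    - [0, 0, 0]
    - [0, 0, 0]
    - [0, 0, 0]
    - [0, 0, 0]
    - [0, 0, 0]
    - [0, 0, 0]
    - [0, 0, 0]

```text
t: 11.18
ee_pos: [569.9, 99.2, 35.2]
orientation: [-1.57, 0.063, -0.061]
ft_force: [-0.6, -0.2, -0.2]
width: 44.9
```

Call:
carry_out:
  delta_pos:
    - [0, 0, 0]
    - [0, 0, 0]
    - [0, 0, 0]
    - [0, 0, 0]
    - [0, 0, 0]
    - [0, 0, 0]
  rotation:
    - [0, 0, 0]
    - [0, 0, 0]
    - [0, 0, 0]
    - [0, 0, 0]
    - [0, 0, 0]
    - [0, 0, 0]
  hand: 255

```text
t: 11.68
ee_pos: [570.6, 99.3, 35.9]
orientation: [-1.57, 0.061, -0.063]
ft_force: [0.9, -1.2, -0.4]
width: 11.2
```

```bash
python3 - <<'E'
from pl import *
sent([0,4.1,0],[0,0,0])
snap("scene","8");crop("scene8",200,170,150,120,5,"d8s");snap("top","8");crop("top8",170,170,150,115,5,"d8")
E
```

```text
cmd [570.1  99.3  35.7] jaw -4.5 meas [570.6  99.3  35.9] jaw -4.5 roterr 0.001 t 11.6833 w 11.2 F [ 0.9 -1.2 -0.4] q [ 0.15  0.63  1.83 -0.    0.69  0.23]
```

View pics/d8s.png

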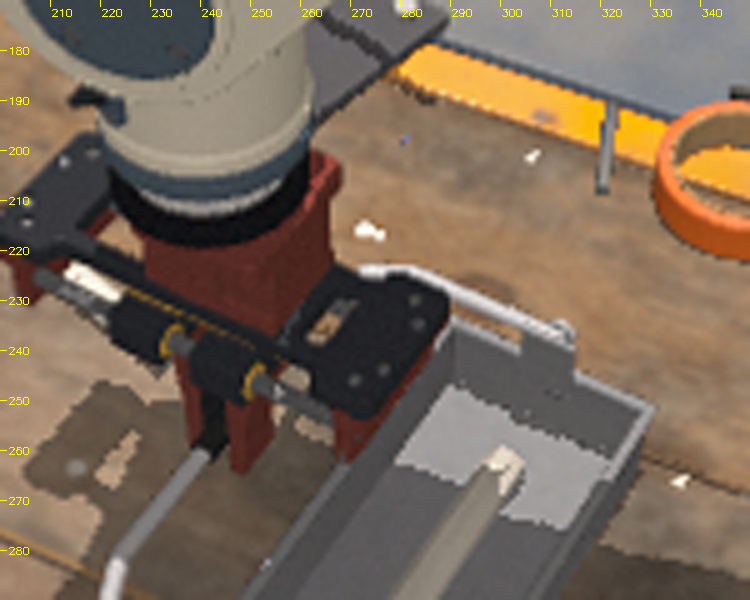

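View pics/d8.png

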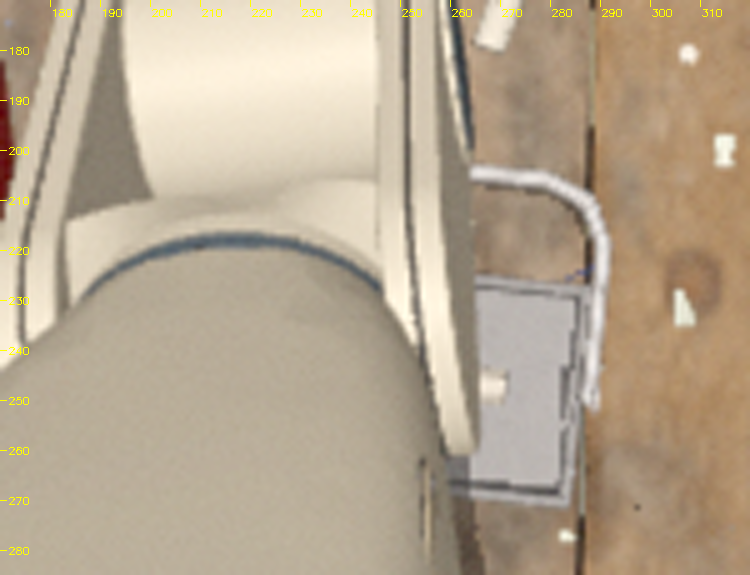

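Call:
carry_out:
  delta_pos:
    - [0, -0.26, 0]
    - [-0.02, -0.7, 0]
    - [-0.07, -1.22, 0]
    - [-0.15, -1.74, 0]
    - [-0.26, -2.25, 0]
    - [-0.39, -2.76, 0]
    - [-0.57, -3.34, 0]
    - [-0.79, -3.91, 0]
    - [-1.05, -4.46, 0]
    - [-1.34, -5, 0]
    - [-1.61, -5.45, 0]
    - [-1.91, -5.88, 0]
  rotation:
    - [0, 0, 0]
    - [0, 0, 0]
    - [0, 0, 0]
    - [0, 0, 0]
    - [0, 0, 0]
    - [0, 0, 0]
    - [0, 0, 0]
    - [0, 0, 0]
    - [0, 0, 0]
    - [0, 0, 0]
    - [0, 0, 0]
    - [0, 0, 0]

```text
t: 12.78
ee_pos: [551.2, 100.8, 95.2]
orientation: [-1.57, 0.061, -0.063]
ft_force: [3.8, 0.9, -0.4]
width: 11.1
```

```bash
python3 - <<'E'
from pl import *
sent([-1.91,-5.88,0],[0,0,0])
snap("scene","9");crop("scene9",200,170,150,120,5,"d9s");snap("top","9");crop("top9",170,170,150,115,5,"d9")
P,W=rows_to([471.3,107.0,155-19.3],down(-4.5),6);print(P[-1])
E
```

```text
cmd [551.  100.8  94.5] jaw -4.5 meas [551.2 100.8  95.2] jaw -4.5 roterr 0.001 t 12.7833 w 11.1 F [ 3.8  0.9 -0.4] q [ 0.16  0.51  1.85 -0.    0.78  0.24]
[np.float64(-8.0), np.float64(-4.12), np.float64(-0.01)]
```

View pics/d9s.png

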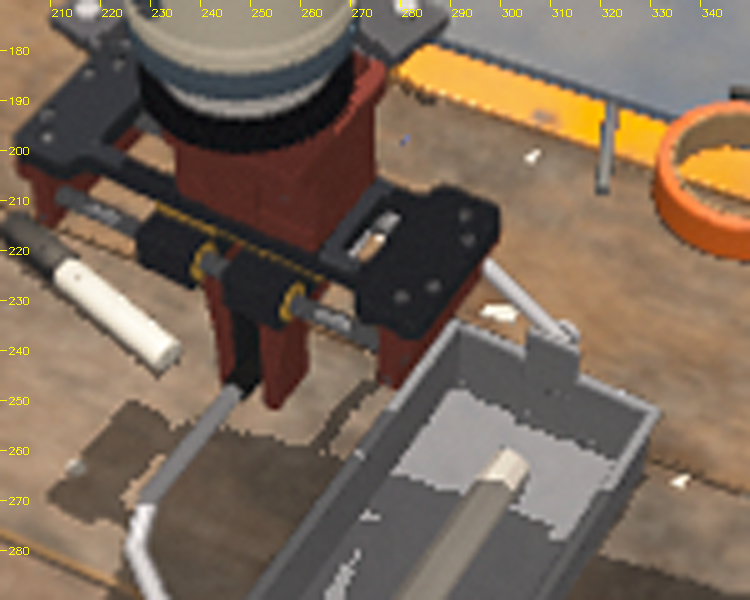

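View pics/d9.png

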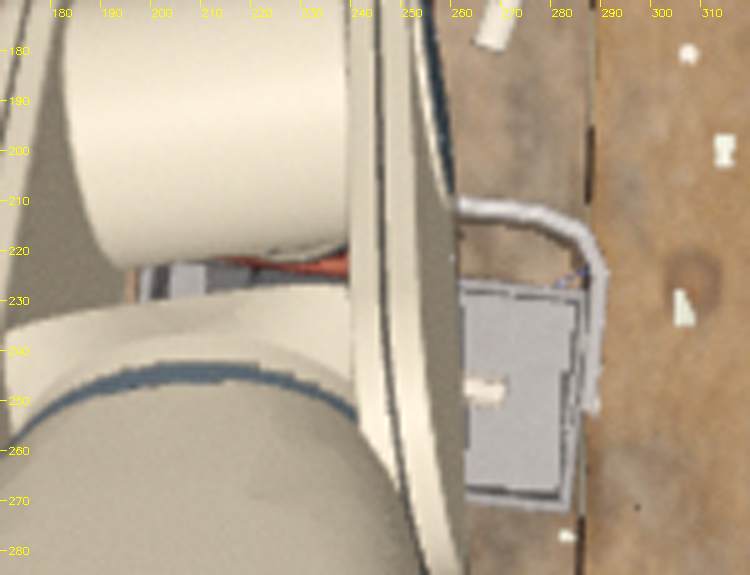

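Call:
carry_out:
  delta_pos:
    - [-0.26, -0.35, 0]
    - [-0.66, -0.81, 0]
    - [-1.14, -1.31, 0]
    - [-1.66, -1.78, 0]
    - [-2.21, -2.21, 0]
    - [-2.79, -2.6, 0]
    - [-3.4, -2.95, 0]
    - [-4.02, -3.26, 0]
    - [-4.67, -3.52, 0]
    - [-5.33, -3.73, 0]
    - [-6, -3.9, 0]
    - [-6.5, -4, 0]
  rotation:
    - [0, 0, 0]
    - [0, 0, 0]
    - [0, 0, 0]
    - [0, 0, 0]
    - [0, 0, 0]
    - [0, 0, 0]
    - [0, 0, 0]
    - [0, 0, 0]
    - [0, 0, 0]
    - [0, 0, 0]
    - [0, 0, 0]
    - [0, 0, 0]

```text
t: 13.88
ee_pos: [488.4, 106.1, 137.0]
orientation: [-1.569, 0.057, -0.067]
ft_force: [6.4, -3.2, 14.0]
width: 11.5
```

```bash
python3 - <<'E'
from pl import *
sent([-6.5,-4,0],[0,0,0])
snap("scene","10");crop("scene10",200,170,150,120,5,"d10s");snap("top","10");crop("top10",170,170,150,115,5,"d10")
P,W=rows_to([471.3,107.0,155-19.3],down(-4.5),6);print(P[-1])
E
```

```text
cmd [486.2 105.9 134.5] jaw -4.5 meas [488.4 106.1 137. ] jaw -4.5 roterr 0.006 t 13.8833 w 11.5 F [ 6.4 -3.2 14. ] q [ 0.19  0.37  1.97 -0.    0.8   0.27]
[np.float64(-1.5), np.float64(-0.12), np.float64(-0.01)]
```

View pics/d10s.png

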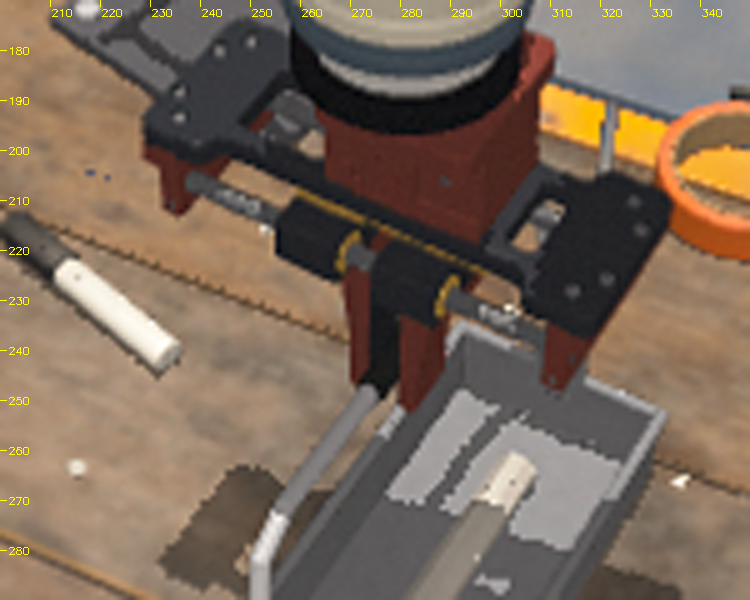

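View pics/d10.png

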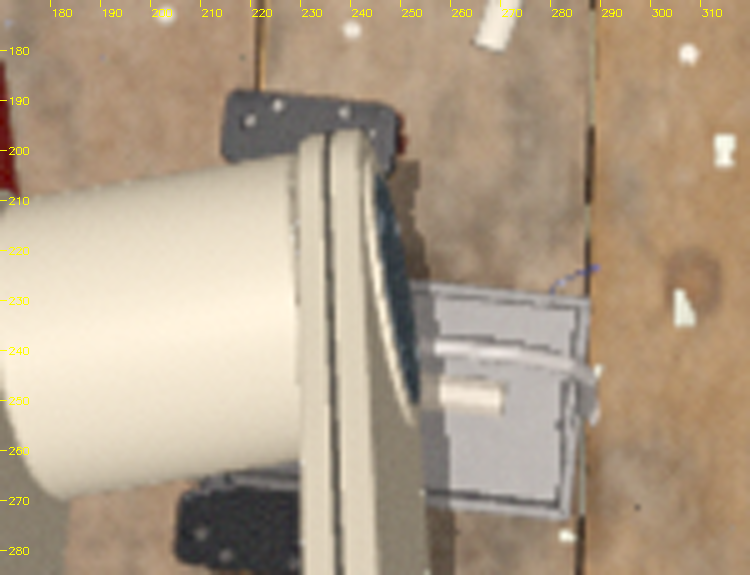

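```bash
python3 - <<'E'
from pl import *
m,M,o=tool();print(m,o["t"],o["ft_force"],o["qvel"].round(3))
for n,uv in(("fr",[286.5,230]),("nr",[281.5,273])):print(n,onz("top",uv,42))
E
```

```text
[487.65617416 106.10379375 137.03483287] 13.9833 [ 3.03460878 -1.97004547 15.5240097 ] [-0.002  0.008 -0.01   0.002  0.007 -0.003]
fr [507.9399746   -1.24862253  42.        ]
nr [406.44462498   8.00918104  42.        ]
```

View pics/scene10.png

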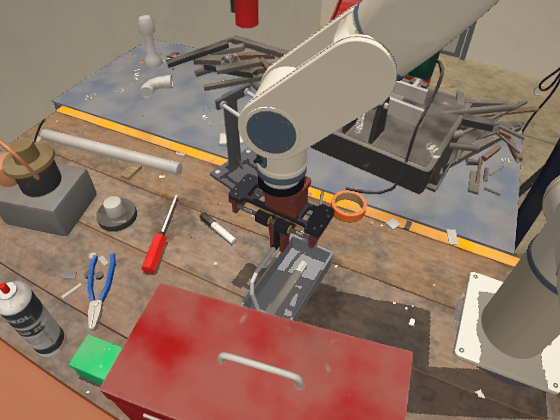

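View pics/top10.png

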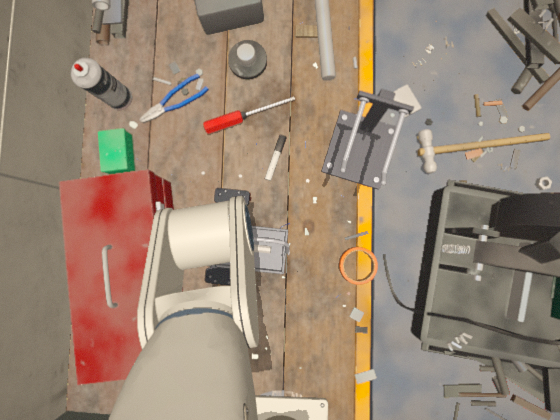

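Call:
carry_out:
  delta_pos:
    - [0, -0.1, 0]
    - [0, -0.2, 0]
    - [0, -0.2, 0]
  rotation:
    - [0, 0, 0]
    - [0, 0, 0]
    - [0, 0, 0]

```text
t: 14.23
ee_pos: [486.3, 106.1, 137.4]
orientation: [-1.569, 0.061, -0.063]
ft_force: [3.5, 0.0, 7.4]
width: 11.2
```

```bash
python3 - <<'E'
from pl import *
sent([0,-.2,0],[0,0,0])
snap("scene","11");crop("scene11",225,210,110,100,7,"d11s")
m,M,o=tool();print(m,o["ft_force"],o["moment"])
E
```

```text
cmd [486.2 105.9 136.5] jaw -4.5 meas [486.3 106.1 137.4] jaw -4.5 roterr 0.001 t 14.2333 w 11.2 F [3.5 0.  7.4] q [0.19 0.36 1.97 0.   0.81 0.27]
[486.51686842 106.1269066  137.3950776 ] [4.1822594  0.68751385 7.59025   ] [ 0.07742977 -0.73147381  0.01467434]
```

View pics/d11s.png

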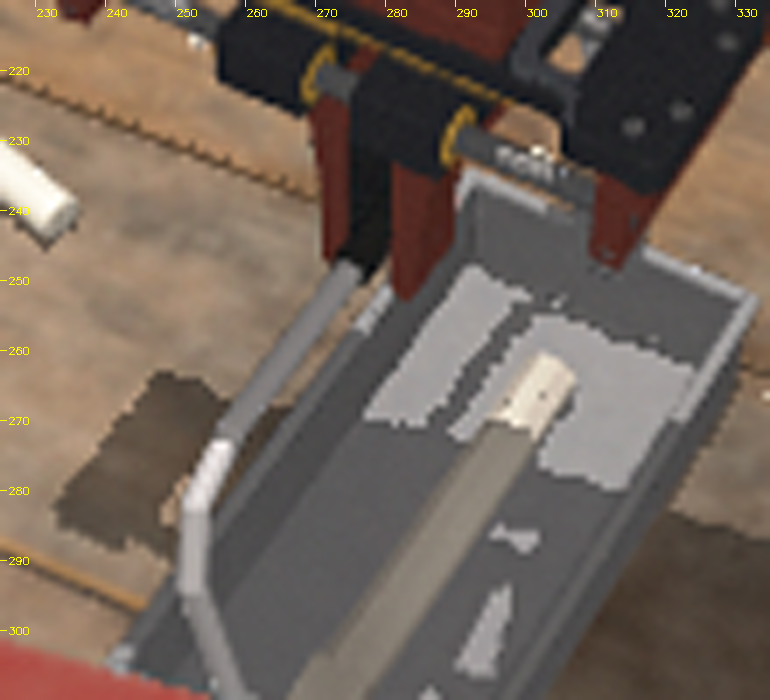

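Call:
carry_out:
  delta_pos:
    - [-0.2, -0.1, 0]
    - [-0.5, -0.15, 0]
    - [-0.9, -0.2, 0]
    - [-1.3, -0.25, 0]
    - [-1.7, -0.25, 0]
    - [-2, -0.25, 0]
    - [-2, -0.25, 0]
  rotation:
    - [0, 0, 0]
    - [0, 0, 0]
    - [0, 0, 0]
    - [0, 0, 0]
    - [0, 0, 0]
    - [0, 0, 0]
    - [0, 0, 0]

```text
t: 14.87
ee_pos: [465.2, 107.7, 138.9]
orientation: [-1.57, 0.063, -0.061]
ft_force: [1.3, 3.9, 4.5]
width: 11.2
```

```bash
python3 - <<'E'
from pl import *
sent([-2,-.25,0],[0,0,0])
snap("scene","12");crop("scene12",225,210,110,100,7,"d12s");snap("top","12");crop("top12",170,170,150,115,5,"d12")
m,M,o=tool();print(m,o["ft_force"],o["moment"])
E
```

```text
cmd [466.3 107.5 139. ] jaw -4.5 meas [465.2 107.7 138.9] jaw -4.5 roterr 0.001 t 14.8667 w 11.2 F [1.3 3.9 4.5] q [0.2  0.34 2.01 0.   0.8  0.28]
[465.69863566 107.64453281 138.87855113] [1.18797827 4.73068526 5.00865465] [ 0.69083352 -0.35341002 -0.01458011]
```

View pics/d12s.png

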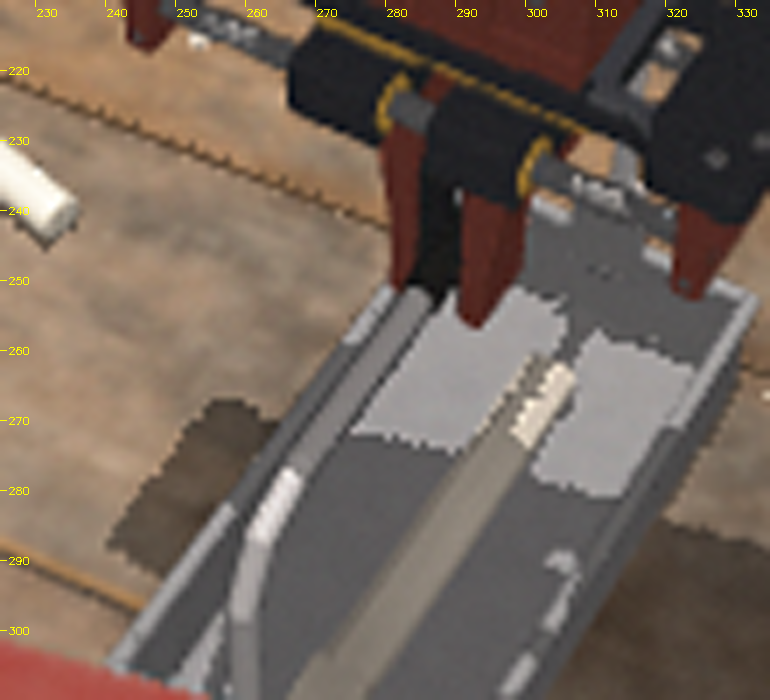

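View pics/d12.png

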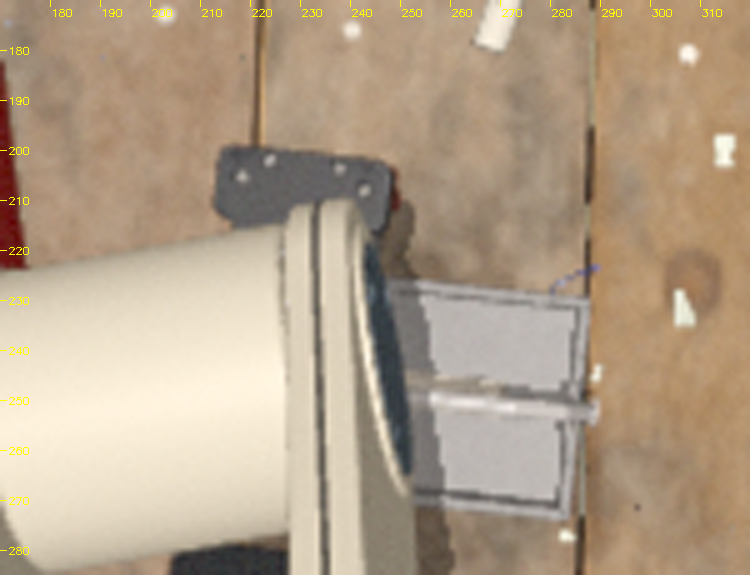

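Call:
carry_out:
  delta_pos:
    - [0, -0.2, 0]
    - [0, -0.5, 0]
    - [0, -0.9, 0]
    - [0, -1.4, 0]
    - [0, -2, 0]
    - [0, -2.6, 0]
    - [0, -3.1, 0]
    - [0, -3.4, 0]
    - [0, -3.5, 0]
    - [0, -3.5, 0]
  rotation:
    - [0, 0, 0]
    - [0, 0, 0]
    - [0, 0, 0]
    - [0, 0, 0]
    - [0, 0, 0]
    - [0, 0, 0]
    - [0, 0, 0]
    - [0, 0, 0]
    - [0, 0, 0]
    - [0, 0, 0]

```text
t: 15.8
ee_pos: [466.6, 107.5, 174.4]
orientation: [-1.57, 0.061, -0.063]
ft_force: [-0.2, 0.6, -6.7]
width: 10.8
```

```bash
python3 - <<'E'
from pl import *
sent([0,-3.5,0],[0,0,0])
snap("scene","13");crop("scene13",205,190,140,110,5,"d13s")
m,M,o=tool();print(m,o["ft_force"],o["moment"])
E
```

```text
cmd [466.3 107.5 174. ] jaw -4.5 meas [466.6 107.5 174.4] jaw -4.5 roterr 0.001 t 15.8 w 10.8 F [-0.2  0.6 -6.7] q [0.2  0.28 1.99 0.   0.88 0.28]
[466.34033885 107.45822633 174.07610683] [-0.07197457 -0.36407889 -7.44006264] [-0.00990933 -0.08158159 -0.03780028]
```

View pics/d13s.png

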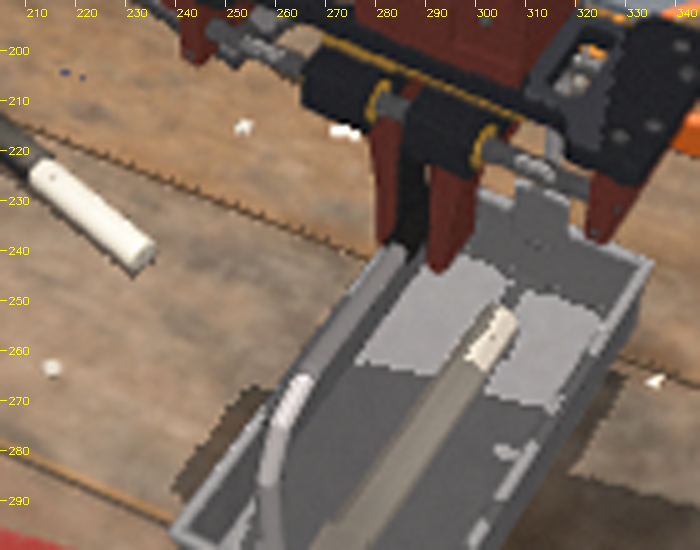

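Call:
carry_out:
  delta_pos:
    - [0, -0.4, 0]
    - [0, -1.1, 0]
    - [0, -2, 0]
    - [0, -3, 0]
    - [0, -4, 0]
    - [0, -5, 0]
    - [0, -6, 0]
    - [0, -7, 0]
    - [0, -7.8, 0]
    - [0, -8.3, 0]
    - [0, -8.5, 0]
  rotation:
    - [0, 0, 0]
    - [0, 0, 0]
    - [0, 0, 0]
    - [0, 0, 0]
    - [0, 0, 0]
    - [0, 0, 0]
    - [0, 0, 0]
    - [0, 0, 0]
    - [0, 0, 0]
    - [0, 0, 0]
    - [0, 0, 0]

```text
t: 16.77
ee_pos: [466.8, 107.5, 260.0]
orientation: [-1.57, 0.061, -0.063]
ft_force: [0.3, 1.1, -7.9]
width: 11.3
```

```bash
python3 - <<'E'
from pl import *
sent([0,-8.5,0],[0,0,0])
snap("scene","14");snap("top","14")
P,W=rows_to([535,-123.5,259],down(-15.6),24);show(P[11:],W[11:])
E
```

```text
cmd [466.3 107.5 259. ] jaw -4.5 meas [466.8 107.5 260. ] jaw -4.5 roterr 0.001 t 16.7667 w 11.3 F [ 0.3  1.1 -7.9] q [ 0.2   0.16  1.91 -0.    1.07  0.28]
[[4.33,-0,-11.24],[4.7,-0,-12.18],[5.06,-0,-13.12],[5.42,-0,-14.05],[5.78,-0,-14.99],[6.14,-0,-15.93],[6.5,-0,-16.87],[6.86,-0,-17.8],[7.22,-0,-18.74],[7.59,-0,-19.68],[7.95,-0,-20.61],[8.31,-0,-21.55],[8.67,-0,-22.49]]
[[0,0.097,0],[0,0.105,0],[0,0.113,0],[0,0.121,0],[0,0.129,0],[0,0.137,0],[0,0.145,0],[0,0.153,0],[0,0.161,0],[0,0.169,0],[0,0.177,0],[0,0.185,0],[0,0.193,0]]
```

View pics/scene14.png

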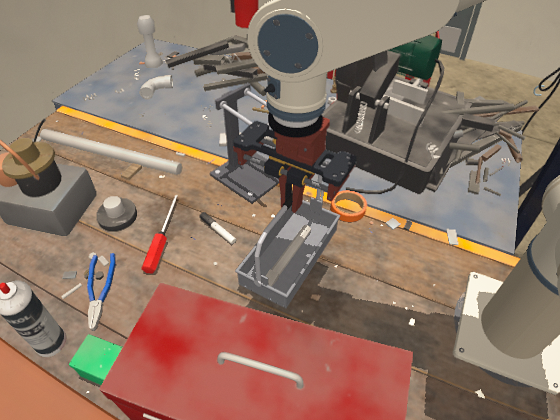

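View pics/top14.png

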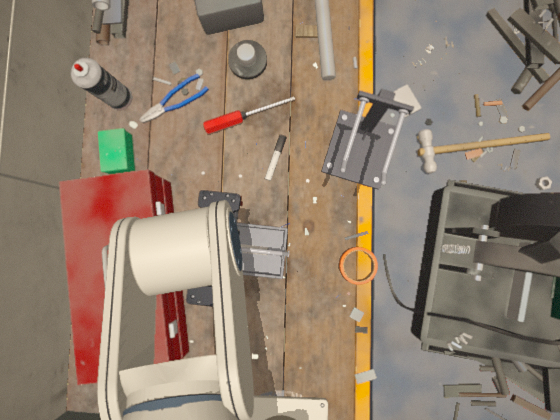

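Call:
carry_out:
  delta_pos:
    - [0.04, 0, -0.11]
    - [0.17, 0, -0.45]
    - [0.38, 0, -0.99]
    - [0.64, 0, -1.66]
    - [0.97, 0, -2.52]
    - [1.35, 0, -3.51]
    - [1.79, 0, -4.63]
    - [2.25, 0, -5.82]
    - [2.74, 0, -7.11]
    - [3.26, 0, -8.46]
    - [3.8, 0, -9.85]
    - [4.34, 0, -11.25]
  rotation:
    - [0, 0.001, 0]
    - [0, 0.004, 0]
    - [0, 0.008, 0]
    - [0, 0.014, 0]
    - [0, 0.022, 0]
    - [0, 0.03, 0]
    - [0, 0.04, 0]
    - [0, 0.05, 0]
    - [0, 0.061, 0]
    - [0, 0.073, 0]
    - [0, 0.085, 0]
    - [0, 0.097, 0]

```text
t: 17.87
ee_pos: [501.1, -9.9, 258.9]
orientation: [-1.567, 0.139, -0.14]
ft_force: [0.6, 0.4, -7.6]
width: 11.0
```

```bash
python3 - <<'E'
from pl import *
sent([4.34,0,-11.25],[0,.097,0])
u=np.arange(13,25)/24;s=3*u*u-2*u**3;s=(s-.5)*2
P,W=rows_to([535,-123.5,259],down(-15.6),12,s);show(P,W)
E
```

```text
cmd [500.7  -8.1 259. ] jaw -10.1 meas [501.1  -9.9 258.9] jaw -10.2 roterr 0.002 t 17.8667 w 11.0 F [ 0.6  0.4 -7.6] q [-0.04  0.2   1.86 -0.    1.08  0.13]
[[0.67,-0,-1.34],[1.34,-0,-2.67],[1.98,-0,-3.95],[2.6,-0,-5.18],[3.18,-0,-6.34],[3.71,-0,-7.4],[4.19,-0,-8.35],[4.6,-0,-9.17],[4.93,-0,-9.84],[5.19,-0,-10.34],[5.34,-0,-10.66],[5.4,-0,-10.76]]
[[0,0.012,0],[0,0.024,0],[0,0.035,0],[0,0.046,0],[0,0.057,0],[0,0.066,0],[0,0.075,0],[0,0.082,0],[0,0.088,0],[0,0.093,0],[0,0.095,0],[0,0.096,0]]
```

Call:
carry_out:
  delta_pos:
    - [0.67, 0, -1.34]
    - [1.34, 0, -2.67]
    - [1.98, 0, -3.95]
    - [2.6, 0, -5.18]
    - [3.18, 0, -6.34]
    - [3.71, 0, -7.4]
    - [4.19, 0, -8.35]
    - [4.6, 0, -9.17]
    - [4.93, 0, -9.84]
    - [5.19, 0, -10.34]
    - [5.34, 0, -10.66]
    - [5.4, 0, -10.76]
  rotation:
    - [0, 0.012, 0]
    - [0, 0.024, 0]
    - [0, 0.035, 0]
    - [0, 0.046, 0]
    - [0, 0.057, 0]
    - [0, 0.066, 0]
    - [0, 0.075, 0]
    - [0, 0.082, 0]
    - [0, 0.088, 0]
    - [0, 0.093, 0]
    - [0, 0.095, 0]
    - [0, 0.096, 0]

```text
t: 18.87
ee_pos: [535.2, -123.8, 258.9]
orientation: [-1.56, 0.214, -0.214]
ft_force: [-0.6, 0.9, -7.6]
width: 11.1
```

```bash
python3 - <<'E'
from pl import *
sent([5.4,0,-10.76],[0,.096,0])
snap("scene","15");snap("top","15");crop("scene15",190,80,150,120,5,"d15s");crop("top15",270,80,150,150,4,"d15")
E
```

```text
cmd [ 535.  -123.5  259. ] jaw -15.6 meas [ 535.2 -123.8  258.9] jaw -15.6 roterr 0.000 t 18.8667 w 11.1 F [-0.6  0.9 -7.6] q [-0.25  0.27  1.76 -0.    1.11  0.02]
```

View pics/scene15.png

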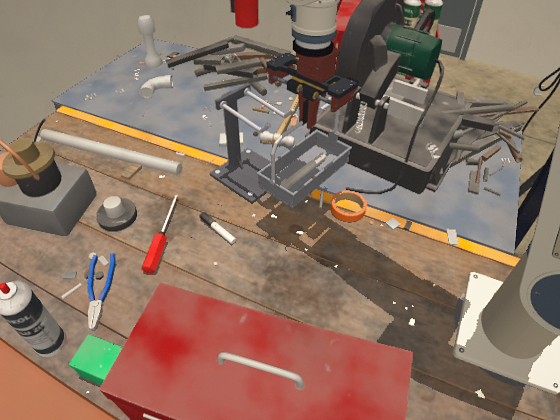

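View pics/d15s.png

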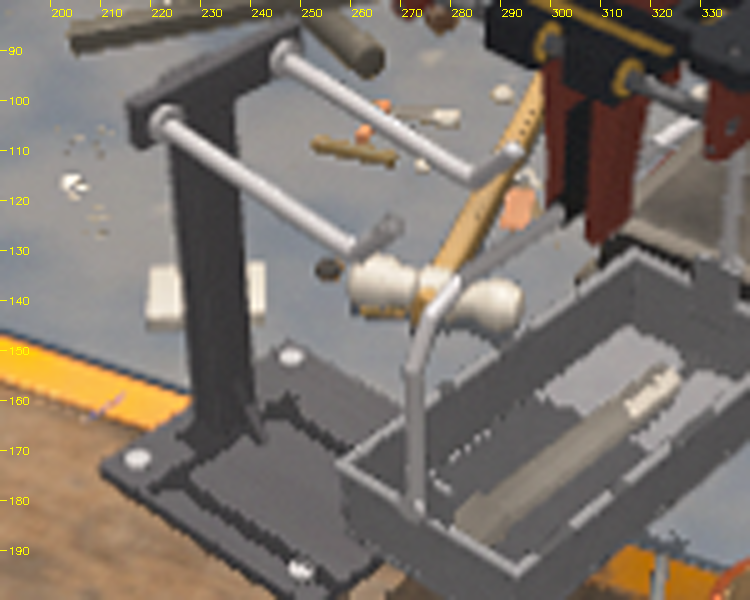

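View pics/d15.png

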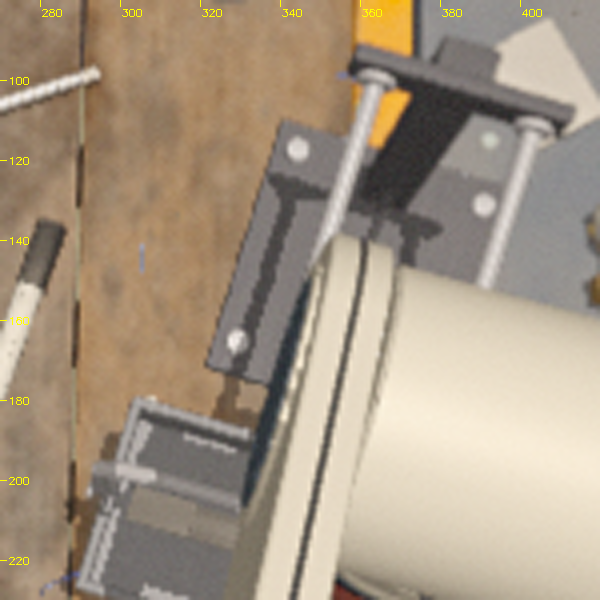

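```bash
python3 - <<'E'
from pl import *
for z in(270,275,280):
  for y in(22,81):
    X=np.array([535.2+.269*y,-123.7+.963*y,z]);print(z,y,proj("scene",X).round(1),proj("top",X).round(1))
print(tri([281,136],[303,197]))
print('seat',proj("scene",[641,-153,225]),proj("top",[641,-153,225]))
for s in(1,-1):print('prong seat',proj("scene",[641+.269*40*s,-153+.963*40*s,220]),proj("top",[641+.269*40*s,-153+.963*40*s,220]))
P,W=rows_to([641,-153,259],down(-15.6),10);print(P[-1],W[-1])
E
```

```text
270 22 [[300.7 124.5]] [[341.1 209.4]]
270 81 [[281.9 137.3]] [[310. 200.]]
275 22 [[300.8 122.5]] [[341.4 209.2]]
275 81 [[281.9 135.3]] [[310.1 199.7]]
280 22 [[301.  120.5]] [[341.8 209. ]]
280 81 [[282.  133.2]] [[310.3 199.4]]
(array([557.75103639, -33.71803672, 281.54238325]), np.float64(1.396002860679659))
seat [[268.62874596 117.91508453]] [[365.00114895 160.75139294]]
prong seat [[256.62662124 127.30086691]] [[344.89597834 155.43539154]]
prong seat [[280.11761468 112.53269994]] [[384.26990785 167.10829563]]
[np.float64(11.0), np.float64(-0.0), np.float64(-0.0)] [np.float64(0.0), np.float64(0.0), np.float64(0.0)]
```

```bash
python3 - <<'E'
from pl import *
ex=np.array([.963,-.269,0]);ey=np.array([.269,.963,0])
for sx in(634,641):
  S=np.array([sx,-153 if sx==641 else -151,0])
  for y in(40,-40):
    for x,z in((-39,243),(0,216),(115,235)):
      X=S+x*ex+y*ey+[0,0,z];print(sx,y,x,proj("scene",X).round(1),proj("top",X).round(1))
E
```

```text
634 40 -39 [[271.9 127. ]] [[339.6 175.9]]
634 40 0 [[259. 130.]] [[343.6 159.3]]
634 40 115 [[223.3 104.2]] [[361.4 101.7]]
634 -40 -39 [[295.6 111.7]] [[380.3 188. ]]
634 -40 0 [[282.4 115.1]] [[382.8 171. ]]
634 -40 115 [[247.2  91. ]] [[401.2 113.2]]
641 40 -39 [[269.4 125.6]] [[340.7 172.2]]
641 40 0 [[256.7 128.8]] [[344.6 155.9]]
641 40 115 [[221.2 103.1]] [[362.5  98.2]]
641 -40 -39 [[293.2 110.4]] [[381.4 184.4]]
641 -40 0 [[280.1 114. ]] [[383.8 167.5]]
641 -40 115 [[245.1  90. ]] [[402.2 109.7]]
```

Call:
carry_out:
  delta_pos:
    - [0.1, 0, 0]
    - [0.35, 0, 0]
    - [0.75, 0, 0]
    - [1.3, 0, 0]
    - [2, 0, 0]
    - [2.8, 0, 0]
    - [3.7, 0, 0]
    - [4.6, 0, 0]
    - [5.5, 0, 0]
    - [6.4, 0, 0]
    - [7.3, 0, 0]
    - [8.2, 0, 0]
  rotation:
    - [0, 0, 0]
    - [0, 0, 0]
    - [0, 0, 0]
    - [0, 0, 0]
    - [0, 0, 0]
    - [0, 0, 0]
    - [0, 0, 0]
    - [0, 0, 0]
    - [0, 0, 0]
    - [0, 0, 0]
    - [0, 0, 0]
    - [0, 0, 0]

```text
t: 19.97
ee_pos: [615.0, -145.8, 258.8]
orientation: [-1.56, 0.214, -0.213]
ft_force: [0.0, -0.5, -7.4]
width: 11.1
```

Call:
carry_out:
  delta_pos:
    - [0.8, 0, 0]
    - [1.4, 0, 0]
    - [1.9, 0, 0]
    - [2.3, 0, 0]
    - [2.5, 0, 0]
    - [2.6, 0, 0]
    - [2.6, 0, 0]
    - [2.6, 0, 0]
  rotation:
    - [0, 0, 0]
    - [0, 0, 0]
    - [0, 0, 0]
    - [0, 0, 0]
    - [0, 0, 0]
    - [0, 0, 0]
    - [0, 0, 0]
    - [0, 0, 0]

```text
t: 20.63
ee_pos: [638.9, -152.4, 258.9]
orientation: [-1.56, 0.214, -0.213]
ft_force: [0.1, 0.4, -7.3]
width: 11.4
```

```bash
python3 - <<'E'
from pl import *
sent([8.2,0,0],[0,0,0]);sent([2.6,0,0],[0,0,0])
snap("scene","16");snap("top","16");crop("scene16",190,70,150,120,5,"d16s");crop("top16",270,80,150,150,4,"d16")
E
```

```text
cmd [ 614.  -145.5  259. ] jaw -15.6 meas [ 638.9 -152.4  258.9] jaw -15.6 roterr 0.000 t 20.6333 w 11.4 F [ 0.1  0.4 -7.3] q [-0.25  0.43  1.52  0.    1.18  0.02]
cmd [ 639.1 -152.5  259. ] jaw -15.6 meas [ 638.9 -152.4  258.9] jaw -15.6 roterr 0.000 t 20.6333 w 11.4 F [ 0.1  0.4 -7.3] q [-0.25  0.43  1.52  0.    1.18  0.02]
```

View pics/d16s.png

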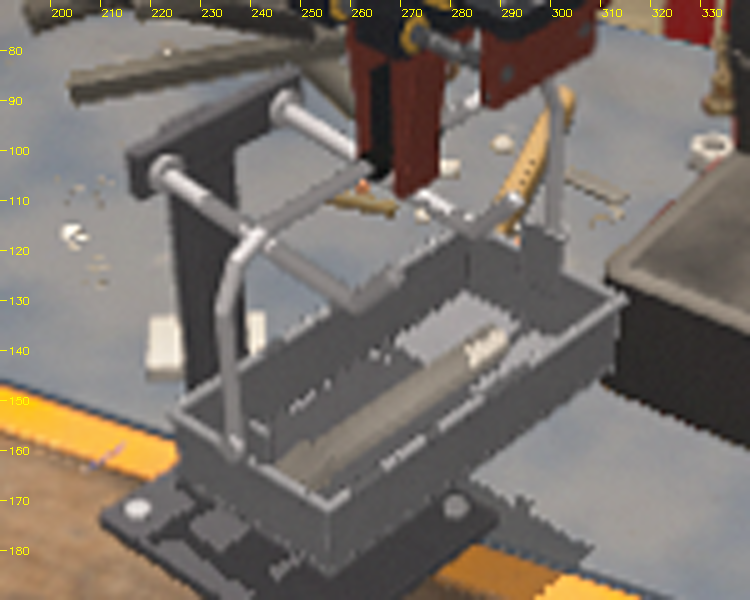

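View pics/d16.png

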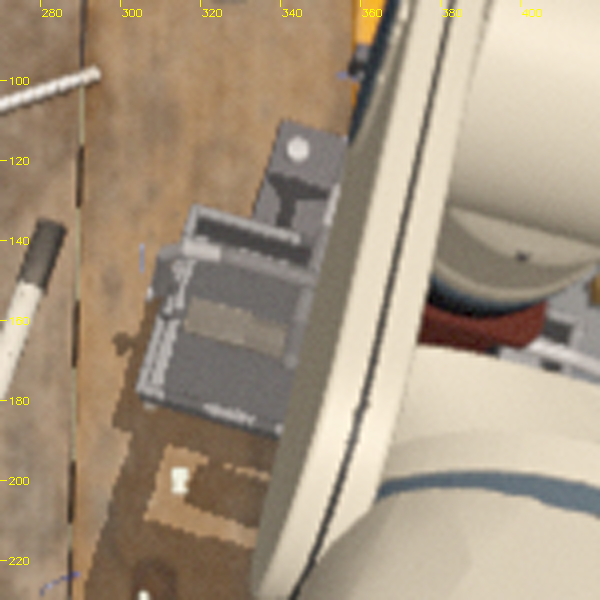

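Call:
carry_out:
  delta_pos:
    - [0, 0.2, 0]
    - [0, 0.6, 0]
    - [0, 1.1, 0]
    - [0, 1.7, 0]
    - [0, 2.3, 0]
    - [0, 2.9, 0]
    - [0, 3.4, 0]
    - [0, 3.8, 0]
    - [0, 4.1, 0]
    - [0, 4.3, 0]
    - [0, 4.4, 0]
    - [0, 4.4, 0]
  rotation:
    - [0, 0, 0]
    - [0, 0, 0]
    - [0, 0, 0]
    - [0, 0, 0]
    - [0, 0, 0]
    - [0, 0, 0]
    - [0, 0, 0]
    - [0, 0, 0]
    - [0, 0, 0]
    - [0, 0, 0]
    - [0, 0, 0]
    - [0, 0, 0]

```text
t: 21.73
ee_pos: [639.1, -152.5, 214.9]
orientation: [-1.56, 0.214, -0.213]
ft_force: [-0.2, -0.6, -7.6]
width: 11.2
```

```bash
python3 - <<'E'
from pl import *
sent([0,4.4,0],[0,0,0])
snap("scene","17");crop("scene17",190,80,150,120,5,"d17s")
E
```

```text
cmd [ 639.1 -152.5  215. ] jaw -15.6 meas [ 639.1 -152.5  214.9] jaw -15.6 roterr 0.000 t 21.7333 w 11.2 F [-0.2 -0.6 -7.6] q [-0.25  0.48  1.56  0.    1.1   0.02]
```

View pics/d17s.png

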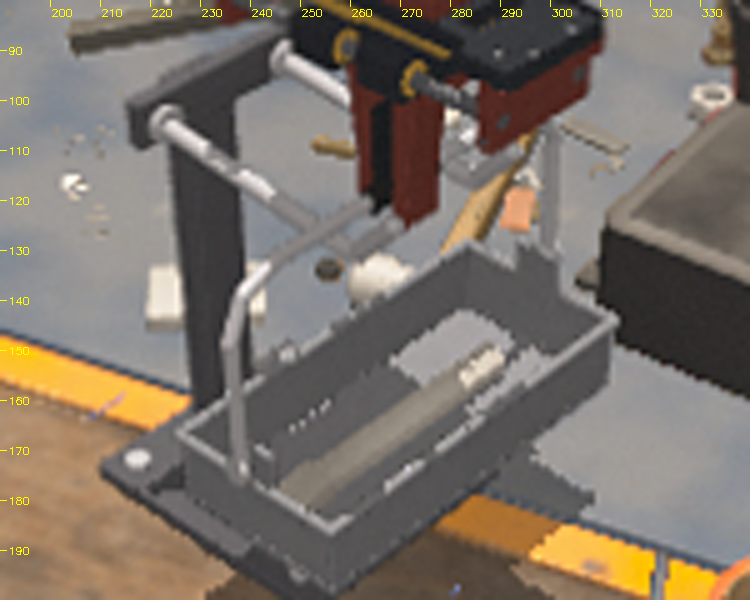

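Call:
carry_out:
  delta_pos:
    - [0, 0.1, 0]
    - [0, 0.2, 0]
    - [0, 0.3, 0]
    - [0, 0.4, 0]
    - [0, 0.4, 0]
  rotation:
    - [0, 0, 0]
    - [0, 0, 0]
    - [0, 0, 0]
    - [0, 0, 0]
    - [0, 0, 0]

```text
t: 22.2
ee_pos: [639.0, -152.5, 210.7]
orientation: [-1.56, 0.214, -0.213]
ft_force: [0.4, 0.6, -7.3]
width: 11.2
```

Call:
carry_out:
  delta_pos:
    - [0, 0.1, 0]
    - [0, 0.2, 0]
    - [0, 0.2, 0]
    - [0, 0.2, 0]
  rotation:
    - [0, 0, 0]
    - [0, 0, 0]
    - [0, 0, 0]
    - [0, 0, 0]

```text
t: 22.53
ee_pos: [639.2, -152.5, 209.0]
orientation: [-1.56, 0.213, -0.214]
ft_force: [1.0, -0.5, -7.3]
width: 11.3
```

Call:
carry_out:
  delta_pos:
    - [0, 0.1, 0]
    - [0, 0.2, 0]
    - [0, 0.2, 0]
    - [0, 0.2, 0]
  rotation:
    - [0, 0, 0]
    - [0, 0, 0]
    - [0, 0, 0]
    - [0, 0, 0]

```text
t: 22.87
ee_pos: [639.3, -152.6, 208.5]
orientation: [-1.56, 0.213, -0.214]
ft_force: [-5.6, 1.5, 5.8]
width: 11.3
```

```bash
python3 - <<'E'
from pl import *
sent([0,.4,0],[0,0,0]);sent([0,.2,0],[0,0,0]);sent([0,.2,0],[0,0,0])
snap("scene","18");crop("scene18",215,80,100,80,8,"d18s")
E
```

```text
cmd [ 639.1 -152.5  211. ] jaw -15.6 meas [ 639.3 -152.6  208.5] jaw -15.6 roterr 0.001 t 22.8667 w 11.3 F [-5.6  1.5  5.8] q [-0.25  0.48  1.57  0.    1.09  0.02]
cmd [ 639.1 -152.5  209. ] jaw -15.6 meas [ 639.3 -152.6  208.5] jaw -15.6 roterr 0.001 t 22.8667 w 11.3 F [-5.6  1.5  5.8] q [-0.25  0.48  1.57  0.    1.09  0.02]
cmd [ 639.1 -152.5  207. ] jaw -15.6 meas [ 639.3 -152.6  208.5] jaw -15.6 roterr 0.001 t 22.8667 w 11.3 F [-5.6  1.5  5.8] q [-0.25  0.48  1.57  0.    1.09  0.02]
```

View pics/d18s.png

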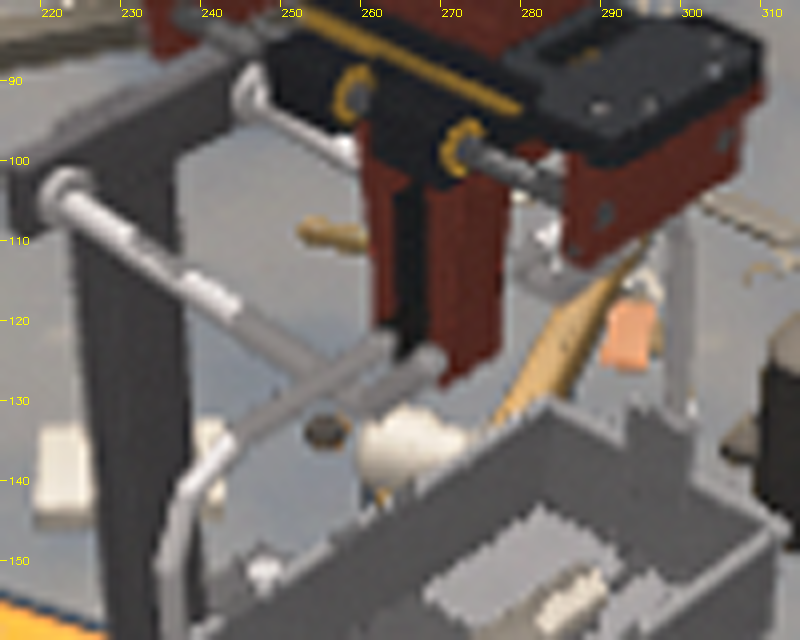

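Call:
carry_out:
  delta_pos:
    - [-0.1, -0.1, 0]
    - [-0.2, -0.1, 0]
    - [-0.3, -0.1, 0]
    - [-0.3, -0.1, 0]
  rotation:
    - [0, 0, 0]
    - [0, 0, 0]
    - [0, 0, 0]
    - [0, 0, 0]

```text
t: 23.25
ee_pos: [637.1, -152.0, 208.6]
orientation: [-1.561, 0.212, -0.215]
ft_force: [2.8, -1.4, -0.3]
width: 11.1
```

Call:
carry_out:
  delta_pos:
    - [0, 0, 0]
    - [0, 0, 0]
    - [0, 0, 0]
    - [0, 0, 0]
    - [0, 0, 0]
    - [0, 0, 0]
  rotation:
    - [0, 0, 0]
    - [0, 0, 0]
    - [0, 0, 0]
    - [0, 0, 0]
    - [0, 0, 0]
    - [0, 0, 0]
  hand: 180

```text
t: 23.75
ee_pos: [636.1, -151.7, 207.9]
orientation: [-1.56, 0.214, -0.213]
ft_force: [0.2, 0.3, 0.5]
width: 25.7
```

```bash
python3 - <<'E'
from pl import *
sent([-.3,-.1,0],[0,0,0])
snap("scene","19");crop("scene19",190,75,140,120,5,"d19s")
E
```

```text
cmd [ 636.2 -151.7  208. ] jaw -15.6 meas [ 636.1 -151.7  207.9] jaw -15.6 roterr 0.000 t 23.75 w 25.7 F [0.2 0.3 0.5] q [-0.25  0.48  1.57 -0.    1.09  0.02]
```

View pics/d19s.png

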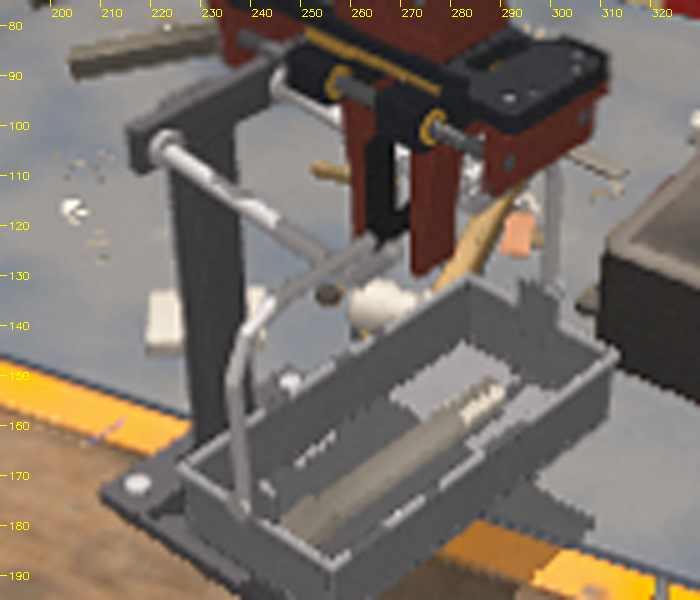

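Call:
carry_out:
  delta_pos:
    - [0, 0, 0]
    - [0, 0, 0]
    - [0, 0, 0]
    - [0, 0, 0]
  rotation:
    - [0, 0, 0]
    - [0, 0, 0]
    - [0, 0, 0]
    - [0, 0, 0]
  hand: 125

```text
t: 24.13
ee_pos: [636.3, -151.7, 208.0]
orientation: [-1.56, 0.214, -0.214]
ft_force: [0.4, 0.4, 0.9]
width: 44.2
```

Call:
carry_out:
  delta_pos:
    - [0, -0.3, 0]
    - [0, -0.8, 0]
    - [0, -1.5, 0]
    - [0, -2.5, 0]
    - [0, -4, 0]
    - [0, -5.5, 0]
    - [0, -7, 0]
    - [0, -8.5, 0]
    - [0, -10, 0]
    - [0, -11, 0]
    - [0, -11.7, 0]
    - [0, -12, 0]
  rotation:
    - [0, 0, 0]
    - [0, 0, 0]
    - [0, 0, 0]
    - [0, 0, 0]
    - [0, 0, 0]
    - [0, 0, 0]
    - [0, 0, 0]
    - [0, 0, 0]
    - [0, 0, 0]
    - [0, 0, 0]
    - [0, 0, 0]
    - [0, 0, 0]

```text
t: 25.13
ee_pos: [636.7, -151.8, 329.7]
orientation: [-1.56, 0.212, -0.215]
ft_force: [-0.4, 0.1, -0.0]
width: 45.2
```

```bash
python3 - <<'E'
from pl import *
sent([0,-12,0],[0,0,0])
snap("scene","20");crop("scene20",190,75,140,120,5,"d20s")
E
```

```text
cmd [ 636.2 -151.7  328. ] jaw -15.6 meas [ 636.7 -151.8  329.7] jaw -15.6 roterr 0.002 t 25.1333 w 45.2 F [-0.4  0.1 -0. ] q [-0.25  0.37  1.46  0.    1.31  0.02]
```

View pics/d20s.png

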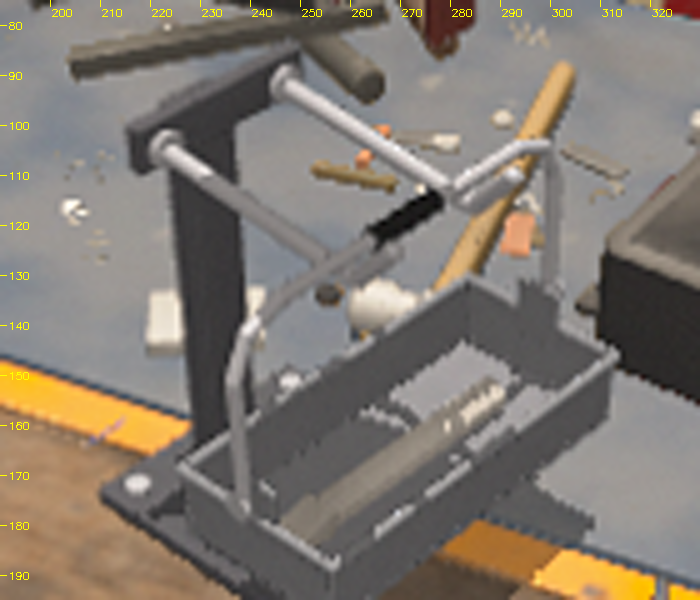

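Call:
carry_out:
  delta_pos:
    - [-0.5, -0.5, 0.5]
    - [-2, -1, 2]
    - [-4, -2, 4]
    - [-6, -2, 6]
    - [-8, -2, 8.5]
    - [-10, -2, 11]
    - [-12, -2, 13.5]
    - [-14, -2, 16]
    - [-16, -2, 18]
    - [-17.5, -2, 19.5]
    - [-18.5, -2, 20.5]
    - [-19, -2, 21]
  rotation:
    - [0, 0, 0]
    - [0, 0, 0]
    - [0, 0, 0]
    - [0, 0, 0]
    - [0, 0, 0]
    - [0, 0, 0]
    - [0, 0, 0]
    - [0, 0, 0]
    - [0, 0, 0]
    - [0, 0, 0]
    - [0, 0, 0]
    - [0, 0, 0]

```text
t: 26.18
ee_pos: [508.0, 103.2, 347.5]
orientation: [-1.56, 0.213, -0.211]
ft_force: [-0.2, -0.4, -0.7]
width: 44.7
```

```bash
python3 - <<'E'
from pl import *
sent([-19,-2,21],[0,0,0])
snap("scene","21");snap("top","21");crop("scene21",190,75,140,120,5,"d21s");crop("top21",290,80,140,140,5,"d21")
E
```

```text
cmd [509.5 101.7 348. ] jaw -15.6 meas [508.  103.2 347.5] jaw -15.5 roterr 0.002 t 26.1833 w 44.7 F [-0.2 -0.4 -0.7] q [0.18 0.14 1.73 0.   1.28 0.45]
```

View pics/d21s.png

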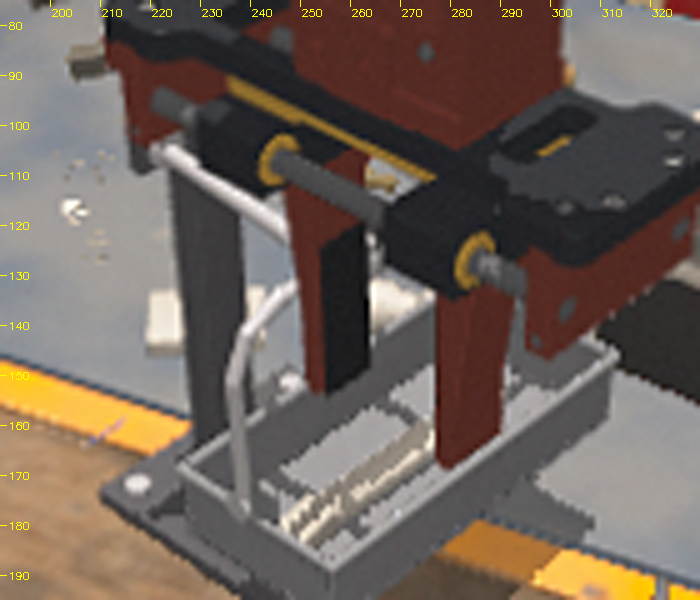

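View pics/d21.png

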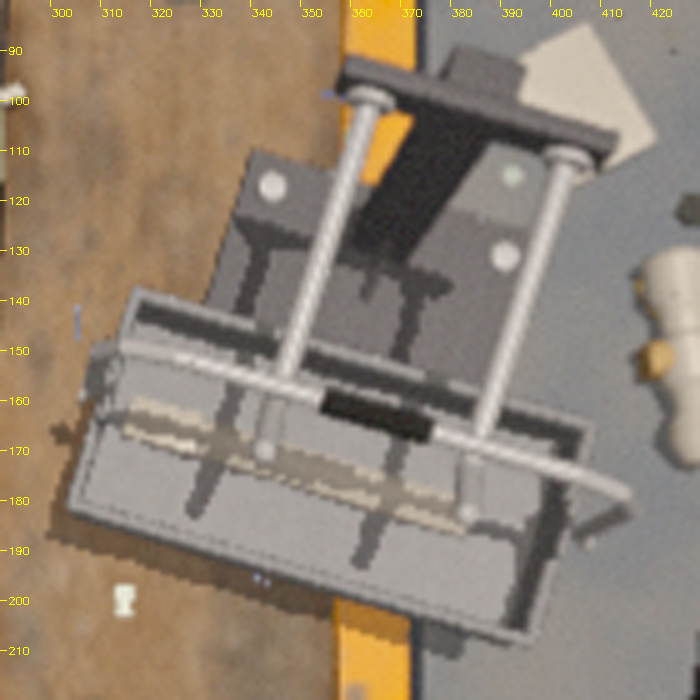

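View pics/scene21.png

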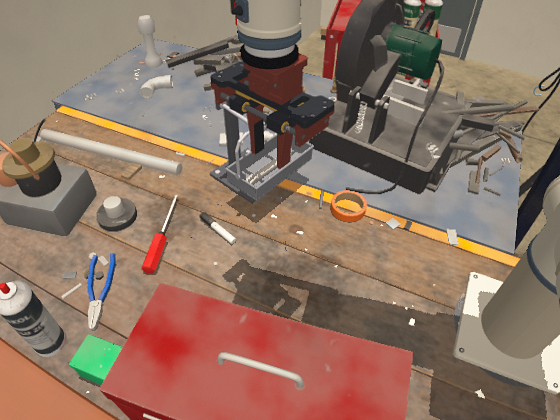

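Call:
carry_out:
  delta_pos:
    - [-0.5, 0, 1]
    - [-1, 0, 2.5]
    - [-2, 0, 4.5]
    - [-3, 0, 7]
    - [-4, 0, 9.5]
    - [-4.5, 0, 12]
    - [-5, 0, 13.5]
    - [-5, 0, 14.5]
    - [-5, 0, 15]
    - [-5, 0, 15]
    - [-5, 0, 15]
    - [-5, 0, 15]
  rotation:
    - [0, 0, 0]
    - [0, 0, 0]
    - [0, 0, 0]
    - [0, 0, 0]
    - [0, 0, 0]
    - [0, 0, 0]
    - [0, 0, 0]
    - [0, 0, 0]
    - [0, 0, 0]
    - [0, 0, 0]
    - [0, 0, 0]
    - [0, 0, 0]

```text
t: 27.28
ee_pos: [501.9, 258.6, 347.9]
orientation: [-1.561, 0.215, -0.214]
ft_force: [0.3, -0.1, 0.6]
width: 44.6
```

```bash
python3 - <<'E'
from pl import *
sent([-5,0,15],[0,0,0])
a=cv2.imread("pics/top21.png");b=snap("top","22");snap("scene","22");crop("scene22",190,75,140,120,5,"d22s")
d=np.abs(a[80:220,290:430].astype(int)-b[80:220,290:430]).max(2);print("top diff px>25:",(d>25).sum(),d.mean())
# rim corners level check (top view vs scene)
for n,us,ut in(("nl",[257,189],[304,181]),("nr",[312,146],[396,207])):print(n,tri(us,ut))
print("mk",np.abs(cv2.imread("pics/top0.png")[125:185,258:292].astype(int)-b[125:185,258:292]).mean(),"tape",np.abs(cv2.imread("pics/top0.png")[245:290,335:382].astype(int)-b[245:290,335:382]).mean())
E
```

```text
cmd [501.7 259.6 348. ] jaw -15.6 meas [501.9 258.6 347.9] jaw -15.6 roterr 0.001 t 27.2833 w 44.6 F [ 0.3 -0.1  0.6] q [ 0.45  0.21  1.63 -0.    1.3   0.73]
top diff px>25: 3487 22.916479591836733
nl (array([615.19020477, -38.78828068, 108.61848867]), np.float64(0.3245821860327905))
nr (array([ 562.56469684, -242.79096392,  108.2853876 ]), np.float64(0.07754495382604884))
mk 1.9562091503267973 tape 2.024113475177305
```

View pics/d22s.png

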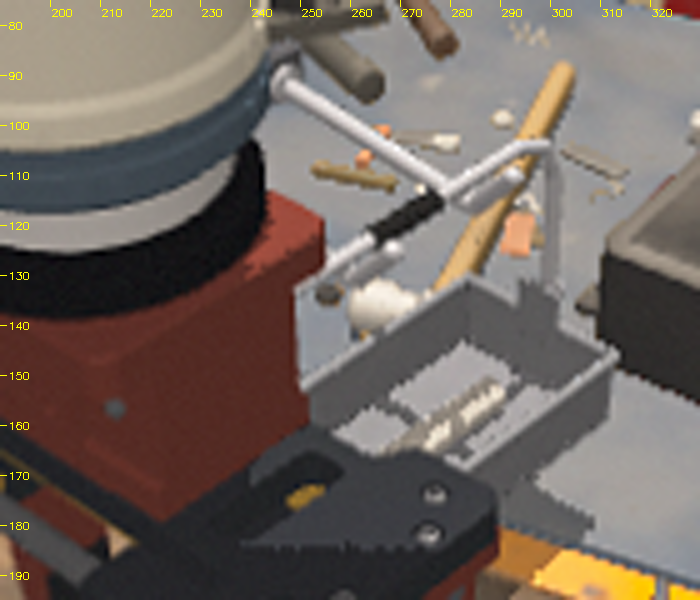

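View pics/top22.png

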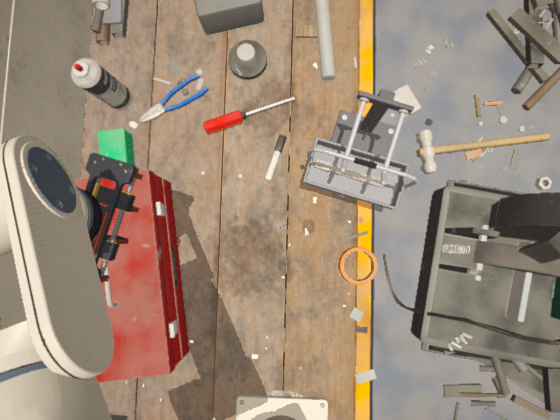

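Call:
carry_out:
  delta_pos:
    - [0, 0, 0]
    - [0, 0, 0]
    - [0, 0, 0]
  rotation:
    - [0, 0, 0]
    - [0, 0, 0]
    - [0, 0, 0]

```text
t: 27.63
ee_pos: [501.8, 259.2, 348.1]
orientation: [-1.56, 0.214, -0.214]
ft_force: [-0.9, -0.6, -0.0]
width: 44.7
```

```bash
python3 - <<'E'
from pl import *
a=cv2.imread("pics/top22.png");b=snap("top","23")
d=np.abs(a[80:220,290:430].astype(int)-b[80:220,290:430]).max(2);print("diff>25:",(d>25).sum(),d.mean())
g=lambda i:cv2.cvtColor(i[120:215,295:420],cv2.COLOR_BGR2GRAY).astype(np.float32)
print(cv2.phaseCorrelate(g(a),g(b)))
crop("top23",295,130,130,85,6,"d23");crop("scene22",240,115,80,80,8,"d23s")
E
```

```text
diff>25: 1 2.6839285714285714
((0.5193830870118319, 0.024741296299374937), 1.012594548066457)
```

View pics/d23.png

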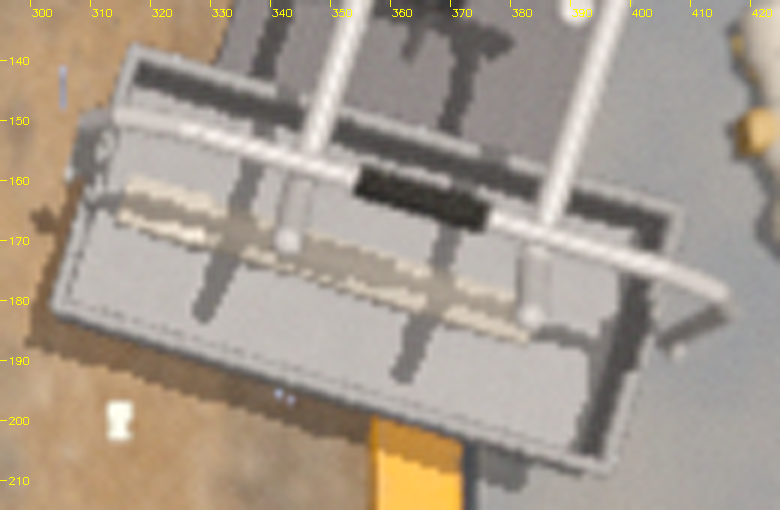

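View pics/d23s.png

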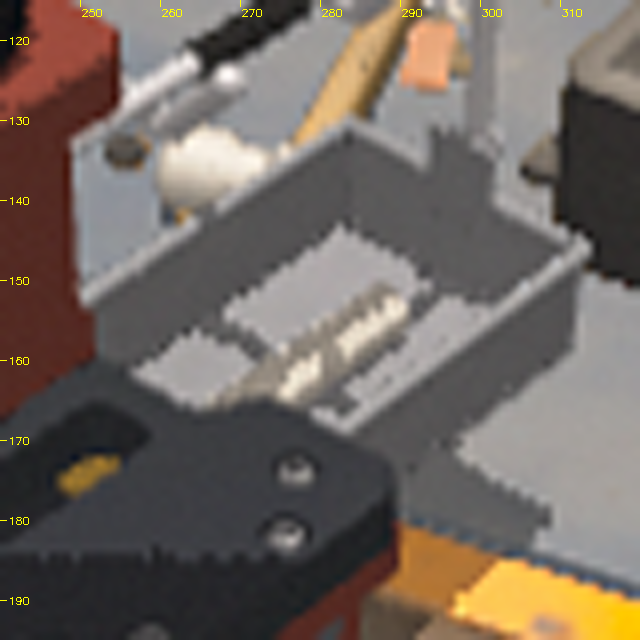

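```bash
python3 - <<'E'
from pl import *
print("far right",tri([282.3,130.8],[405.5,165.5]),"near right",tri([311.5,146],[394.5,207.5]))
print("far left",tri([225.5,166],[316,138.5]),"near left",tri([256,189.5],[303,181]))
E
```

```text
far right (array([ 655.54723312, -262.11985446,  113.1145119 ]), np.float64(0.14489078117002524)) near right (array([ 561.60776543, -238.51389045,  111.53284868]), np.float64(0.1155576299161912))
far left (array([710.0357029, -62.3032388, 123.1334355]), np.float64(0.20032619574970614)) near left (array([615.70544508, -36.31466623, 108.82315563]), np.float64(0.1197440405744175))
```

```bash
python3 - <<'E'
from pl import *
crop("scene20",215,125,110,75,7,"d24")
M=np.array([[50,-105,42],[-50,-105,42],[50,105,42],[-50,105,42]],float)
S=np.array([[282.3,130.8],[311.5,146],[225.6,167.6],[256.5,189]]);T=np.array([[405.5,165.5],[394.5,207.5],[316,138.5],[303,181]])
def f(v):
    X=M@Rn.from_rotvec(v[3:]).as_matrix().T+v[:3];return np.r_[(proj("scene",X)-S).ravel(),(proj("top",X)-T).ravel()]
s=least_squares(f,[640,-153,70,0,0,-.27]);print(s.x[:3].round(1),s.fun.round(1));R=Rn.from_rotvec(s.x[3:]).as_matrix();print("x-slope deg",np.degrees(np.arcsin(R[2,0])),"y-slope",np.degrees(np.arcsin(R[2,1])))
E
```

```text
[ 637.2 -149.8   70.6] [ 0.1 -0.2  0.5  0.7 -0.1  0.7 -0.4 -0.8  0.9 -0.8 -0.1  0.4 -0.5 -0.
 -0.   0.3]
x-slope deg 1.3529511007083506 y-slope 1.1647778614416864
```

View pics/d24.png

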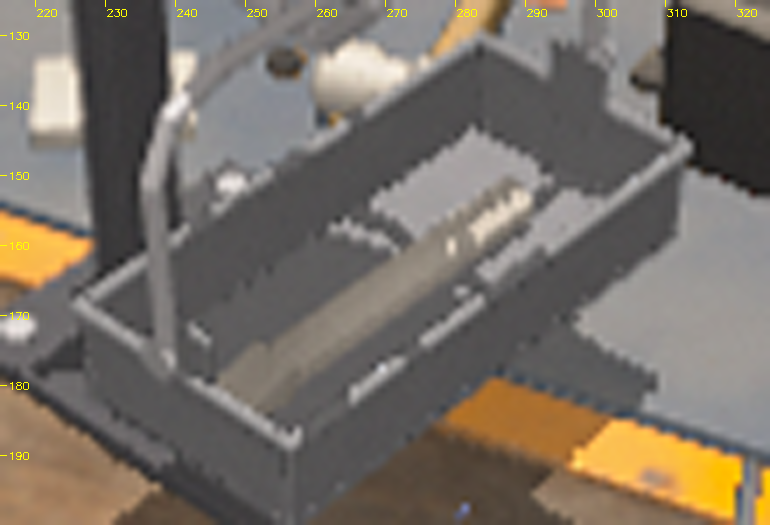

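The tray hangs level to about 1 degree, with its underside about 70 mm up, and it is still. The chisel is inside. I'm handing the job in.

```bash
python3 -c "
from workcell import ctrl
print(ctrl.close_job())"
```

```text
the job is handed in; nothing more can be done
None
```

The tray hangs by its handle over both prongs of the stand with the chisel in it, and I handed the job in at about 27.7 s. I laid the chisel in the tray on the bench, swung the handle upright, lifted the tray by it, and lowered it onto the prongs. Then I let go and drew the arm away.

**Last checks:**
- **Level:** a fit to the tray's rim corners in both views gave slopes of about 1.4° and 1.2°. Single-corner readings disagreed by up to about 14 mm in height. The largest was at the far-left corner, where I had misread a pixel; I corrected that before the fit.
- **Height and position:** the underside is about 70 mm above the bench and the bar sits in the dips of both prongs.
- **Still:** two top views about 0.3 s apart showed almost no pixel change. An image-alignment check gave a sideways shift of 0.5 px, which I put down to noise.
- **Rest of the bench:** the marker and tape match their first pictures, and the screwdriver looks unmoved by eye.
- **Contact:** the arm touches nothing.

**Things that went less than perfectly:**
- The tray slid about 6 mm towards the robot while the handle was being swung up.
- The handle pushed back on the gripper with up to about 15 N during that swing, and I eased it off by raising the tool slightly.

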